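Load the nozzle steriliser, screw its lid home and prove the breaker

TASK

Get the steriliser ready to run: put every steel piping nozzle on the table into the pot, then set the lid level on the pot, turn it back until it drops into the thread, screw it tight to its stop and let go. After that, prove the safety breaker: hold its test button down until the lever has dropped, then lift the lever back up so that it stays set. Leave everything else on the table where it stands.

Things in the scene. Friction and masses are not known exactly. Their poses are not given: they have to be found in the camera images.
- nozzle0_mid (a point): Steel piping nozzle (small blunt cone), loose, stands wide end down on the table: a cylinder 26 mm across and 26 mm tall, then tapering to 12 mm across at its top, 44 mm tall in all, 50 g. This point lies on its axis 20 mm above its wide end; its z axis points to the narrow end. Four to six nozzles are there (None if absent); they are all alike.
- nozzle1_mid (a point): Steel piping nozzle (small blunt cone), loose, stands wide end down on the table: a cylinder 26 mm across and 26 mm tall, then tapering to 12 mm across at its top, 44 mm tall in all, 50 g. This point lies on its axis 20 mm above its wide end; its z axis points to the narrow end. Four to six nozzles are there (None if absent); they are all alike.
- nozzle2_mid (a point): Steel piping nozzle (small blunt cone), loose, stands wide end down on the table: a cylinder 26 mm across and 26 mm tall, then tapering to 12 mm across at its top, 44 mm tall in all, 50 g. This point lies on its axis 20 mm above its wide end; its z axis points to the narrow end. Four to six nozzles are there (None if absent); they are all alike.
- nozzle3_mid (a point): Steel piping nozzle (small blunt cone), loose, stands wide end down on the table: a cylinder 26 mm across and 26 mm tall, then tapering to 12 mm across at its top, 44 mm tall in all, 50 g. This point lies on its axis 20 mm above its wide end; its z axis points to the narrow end. Four to six nozzles are there (None if absent); they are all alike.
- nozzle4_mid (a point): Steel piping nozzle (small blunt cone), loose, stands wide end down on the table: a cylinder 26 mm across and 26 mm tall, then tapering to 12 mm across at its top, 44 mm tall in all, 50 g. This point lies on its axis 20 mm above its wide end; its z axis points to the narrow end. Four to six nozzles are there (None if absent); they are all alike.
- nozzle5_mid (a point): Steel piping nozzle (small blunt cone), loose, stands wide end down on the table: a cylinder 26 mm across and 26 mm tall, then tapering to 12 mm across at its top, 44 mm tall in all, 50 g. This point lies on its axis 20 mm above its wide end; its z axis points to the narrow end. Four to six nozzles are there (None if absent); they are all alike.
- pot: Steriliser pot, fixed, upright; origin on the table under its axis. White square base 150 x 150 x 40 mm, round body 116 mm across up to 26 mm below the rim, then a steel screw collar 92 mm across. Inner floor 95 mm below the rim.
- pot_mouth (a point): Centre of the pot's mouth, level with the steel rim, 150 mm above the table. The mouth is 77 mm wide at the black sprung seal ring, which stands 3 mm proud of the rim, and 80 mm inside.
- pot_thread (a point): On the pot's axis, 7.5 mm below the rim. Round the collar run 4 equal thread ridges, out to 51 mm from the axis, tops 3.5 mm below the rim: each 60 deg clockwise (from above) from its open start to an end post, 5 mm wide and as high as the rim, that blocks lugs above and below the ridge; then a 24 deg gap. Where the starts lie differs each time: see or feel it; this frame does not tell.
- lid_grip (a point): Middle of the upright grip bar on the loose grey screw lid: bar 46 mm long (x), 14 mm wide, 34 mm tall; the point is 22 mm above the lid's top plate, 45 mm above the skirt's lower edge. Height above pot_mouth: about 43 mm with lugs on the posts, 39 on the ridges, 30 dropped into the gaps, 27.5 screwed tight.
- lid: The lid, right way up: origin at the centre of the skirt's lower edge, axes as lid_grip; 113 mm across, 23 mm high without the bar, 150 g. Skirt inside radius 53 mm; at its lower edge 4 lugs, 12 mm wide, 4 mm high, reach in to 48 mm from the axis at +x, +y, -x, -y.
- pot_lid_seat (a point): At the mouth's centre; how the lid fits. Set on the ridges it is blocked clockwise; turned back (anticlockwise from above) 90 deg at most it drops 9 mm by its own weight into the gaps and stops at the posts. Then clockwise, about 70 deg, the lugs run under the ridges and draw it 2.5 mm down on the seal (up to about 0.4 N m) to the end posts; there it stays.
- seal (a joint): How far the sprung seal ring of the pot is pressed down: 0 free, about 0.0025 m under the fully tightened lid, 0.004 at most; 1500 N/m with 1.5 N preload, so the lid's weight alone hardly moves it.
- lever_pivot (a point): Pivot of the trip lever on the safety breaker, a fixed white box 80 mm deep (x) x 120 mm wide (y) x 55 mm tall that carries a round button and a lever on top. The point lies 5 mm below the box's top, 16 mm behind (+x) and 28 mm to the left (+y) of the box's centre. Axes are the box's: x from its front (robot side) to its back, z up. The lever turns about this y axis.
- lever_knob (a point): Middle of the cross-bar at the end of the black trip lever: a bar 14 mm thick and 16 mm long along the box's y, 55 mm from the pivot. It can turn between finger tips that pinch its two ends.
- trip_lever (a joint): Angle of the trip lever: 0 set, leaning 12 degrees back (+x) of upright against its stop; grows as it falls forward, to 1.12 (52 degrees forward of upright) when tripped. It is pulled by its weight alone (50 g, over-centre): past upright it falls to one stop or the other.
- button_top (a point): Top centre of the grey test button on the breaker, 22 mm across, standing 14 mm above the box's top, 60 mm from the lever (towards the box's -y).
- test_button (a joint): How far the test button is pressed, 0 to 0.006 m; spring, about 1 N to start and 4.6 N at full depth. Nearly full depth knocks the lever over; the lever takes about 0.3 s to fall.
- shaker_mid (a point): Glass shaker with a steel cap, 44 mm across, 85 mm tall; point 40 mm up. Loose; not part of the job, leave it where it is.
- mug_mid (a point): White mug, 76 mm across, 85 mm tall; point 40 mm up. Loose; not part of the job, leave it where it is.
- bowl_mid (a point): Steel bowl, 130 mm across, 55 mm tall; point 25 mm up. Loose; not part of the job, leave it where it is.
- brush_mid (a point): Wooden pastry brush lying flat, 200 mm long along its x; point at its middle. Loose; not part of the job, leave it where it is.
- timer_mid (a point): White kitchen timer, 50 x 65 mm, 42 mm tall; point 15 mm up. Loose; not part of the job, leave it where it is.
- tin_mid (a point): Food tin, 72 mm across, 100 mm tall; point 50 mm up. Loose; not part of the job, leave it where it is.

How it is judged:
By the outcome, as a careful person would: the job done as asked, in the order asked, and still so for the second after the job is handed in, with the robot touching nothing.
Of nozzle0, nozzle1, nozzle2, nozzle3, nozzle4, nozzle5 only 4 to 6 are there at a start; the rules pass over those that are not, and their reading is None.
At some moment in a run one of nozzle0, nozzle1, nozzle2, nozzle3, nozzle4, nozzle5 may be knocked a few centimetres aside while the robot is not near it.
Once in a run the grip may slacken for a moment while it holds something.
It also fails if it takes over 210 s, if anything falls off the work surface, if the arm or the gripper's body presses on something with over 40 N, if the wrist force passes 120 N, or if a joint passes its speed limit or range.

ROBOT

A 6-joint arm with a two-finger parallel gripper is mounted at the origin on the work surface. World frame = base frame: x ahead of the robot, y to its left, z up, the work surface at z = 0. Lengths are in m, angles in rad, forces in N, time in s.
With the tool pointing down it reaches from about 0.225 to 0.875 m from the base axis. Payload 3.4 kg.
Tool frame: the origin (TCP) lies between the finger pads; the fingertips stand 8 mm ahead of it and the grasp point (between the pads) lies 11 mm behind it; z points along the fingers, y is the line along which they close (so a half turn about z gives the same grasp; the last joint's range is limited). The gripper opens to 85 mm and grips with 20 to 120 N. Pads are 22 mm wide; open, the fingers measure 114 mm over their backs; the gripper's body (76 mm by 85 mm) begins 54 mm behind the grasp point. The pads swing forward as they close: fully open they stand 13 mm farther back than shut.
Start: joints at [1.167, 0.276, 1.505, -0, 1.361, -0.121], TCP at [0.16, 0.552, 0.211] pointing down, gripper open.
Joint ranges: [-2.89, 2.89], [-0.75, 2.08], [0.22, 2.7], [-1.18, 4.32], [0.11, 2.71], [-2.7, 2.7]. Speed limits (rad/s): [2.57, 2.57, 3.14, 3.14, 3.14, 3.14].

INTERFACE

Orientations are given as a unit quaternion [w, x, y, z].
In Python, from rig import manip gives the robot as it stands.
- The arm moves only by the tool move_arm, never from a script. Its argument "deltas" is a list that holds one entry, the list of rows, each a list of 5 numbers: the shift along the tool's x, y, z normalised to -1 to 1, where 1 is 80 cm, then the turn about the tool's z normalised to -1 to 1, where 1 is 120 degrees, then the closure, from -1 (fully open) to 1 (shut). In form: [[[tx, ty, tz, twist, grip], ...]]. A call has 1 to 12 rows; each row is the pose to reach, as a shift and turn from the pose commanded when the call began, along the tool's axes at that moment; what a row does not reach only later rows make up. A row lasts 1/10 s, in which the tool goes at most 50 mm and 8.59 degrees, less where a joint would pass 70% of its speed; a pose out of reach is approached as far as the arm can. A call with a number of a shift or a turn outside -1 to 1 is refused whole. A call with a gripper value outside its range is refused whole. The fingers move at their own pace and stop on an object; "squeeze" is the grip in N (left out, the last holds). Time passes only in rows, so rows that repeat a pose let the fingers close. It gives the time, the measured TCP pose, the force, the opening and the grip force at its end, in the units of the state.
- manip.get_state(): the state, without advancing time (a new reading comes with each control period).
- manip.get_image(name): name is "scene" or "top" or "wrist"; returns the picture (420x560x3 uint8, red, green, blue); there is no depth.
- manip.camera_params(name): a dict with "fx", "fy", "cx", "cy" (pixels), "dist" ([k1, k2, p1, p2, k3] as OpenCV has them; the pictures are not rectified), "R" (3x3) and "t" (3): a world point X has camera coordinates R X + t; the wrist camera has in their place "tool_from_camera" (4x4, takes a point from camera to tool coordinates, whose origin is the TCP and whose axes are the flange's). Camera axes: x right, y down, z forward; pixel columns grow to the right and rows downward; lengths in m; the calibration is good to about 2 mm. A picture is of the moment at which its call begins: read the wrist's pose just before it. camera_params takes no time and is no camera call.
- manip.sign_off(): hands the job in; it is judged then, once.
The state is a dict: "clock": time; "qpos": joint angles; "qd": joint speeds; "effort": joint torques, N m; "position": TCP position; "ee_rot": TCP orientation; "contact_force": force on the tool from outside, world axes, zero at the start; "moment": the same for the moment, N m; "width": finger opening in m; "gripper_force": force on a finger pad.
Only numpy, scipy, OpenCV 4.12 (cv2) and the standard library are available. Lean on these libraries where they do the work, as an engineer would, in place of code of your own. Each camera call takes 0.05 s, during which the arm holds its last target. There are 200 camera calls.

## Working session

There is one attempt and no reset: what is moved stays moved. The work goes in short steps, Python scripts to look and compute and a tool call to move; the robot and the scene stay as the last step left them, time stands still between calls to the robot, and variables do not carry over. Pictures are saved under pics/ and viewed, at most 14 in all, crops included, and the job is handed in when it is done.

Besides the shell and the picture viewer there is one more tool, called after "Emit:" by a JSON object that holds its "op" and its "data", one argument or row to a line. move_arm: Moves the arm, as the interface text tells. Scaled input: -1 to 1 covers 80 cm each way for a shift and 120 degrees each way for a turn. Its arguments: {"type":"object","properties":{"deltas":{"type":"array","items":{"type":"array","items":{"type":"array","items":{"type":"number","minimum":-1,"maximum":1}}}},"squeeze":{"type":"number"}},"required":["deltas"]}

```bash
mkdir -p pics; cat > h.py <<'E'
import numpy as np, cv2
from rig import manip
from scipy.spatial.transform import Rotation as Ro
def snap(n,f):
    im=manip.get_image(n); cv2.imwrite('pics/'+f,cv2.cvtColor(im,cv2.COLOR_RGB2BGR)); return im
def pose(s=None):
    s=s or manip.get_state(); q=np.array(s['ee_rot']); T=np.eye(4)
    T[:3,:3]=Ro.from_quat(q[[1,2,3,0]]).as_matrix(); T[:3,3]=s['position']; return T
def cam(n,T=None):
    c=manip.camera_params(n); K=np.array([[c['fx'],0,c['cx']],[0,c['fy'],c['cy']],[0,0,1]]); d=np.array(c['dist'],float)
    if n=='wrist':
        W=T@np.array(c['tool_from_camera']); R=W[:3,:3].T; t=-R@W[:3,3]
    else: R=np.array(c['R']); t=np.array(c['t'])
    return K,d,R,t
def ray(C,uv,z):
    K,d,R,t=C; p=cv2.undistortPoints(np.array(uv,float).reshape(-1,1,2),K,d).reshape(-1,2)
    z=np.broadcast_to(z,len(p)); D=np.c_[p,np.ones(len(p))]@R; o=-R.T@t
    return o+D*((z-o[2])/D[:,2])[:,None]
def proj(C,X):
    K,d,R,t=C; return cv2.projectPoints(np.array(X,float).reshape(-1,3),cv2.Rodrigues(R)[0],t,K,d)[0].reshape(-1,2)
E
python3 - <<'E'
from h import *
print(manip.get_state()); print(pose()[:3,:3].round(3))
for n in('scene','top'):
    snap(n,n+'0.png'); c=manip.camera_params(n); C=cam(n); print(n,c['fx'],c['dist'],-C[2].T@C[3], C[2][2])
print(manip.camera_params('wrist'))
E
```

```text
{'clock': 0.0, 'qpos': array([ 1.16700896e+00,  2.76557039e-01,  1.50613894e+00,  4.97630488e-06,
        1.36072419e+00, -1.21012122e-01]), 'qd': array([9.37724996e-04, 7.29354068e-05, 3.98680417e-04, 2.60782913e-03,
       1.42249342e-03, 1.05985727e-03]), 'effort': array([ 2.88732363e-04, -4.16790104e+01, -2.45799297e+01, -2.22072958e-05,
        1.13743823e-02, -5.04108073e-06]), 'position': array([0.16021792, 0.55162337, 0.21035909]), 'ee_rot': array([-2.39377492e-04,  1.40917480e-01,  9.90020923e-01, -8.81849118e-04]), 'contact_force': array([-0.57132796, -1.22015913, -0.23004423]), 'moment': array([ 0.02862666,  0.01036905, -0.02760341]), 'gripper_force': 0.0, 'width': 0.08557528565461026}
[[-0.96   0.279 -0.001]
 [ 0.279  0.96  -0.002]
 [ 0.    -0.002 -1.   ]]
scene 462.6592771814339 [-0.0312744  0.         0.         0.         0.       ] [1.35706375 0.37309162 0.99449807] [-0.64507591 -0.29730061 -0.70391009]
top 394.8405136762624 [-0.03493298  0.          0.          0.          0.        ] [0.36027515 0.02909499 1.33148734] [ 0.14786753 -0.01556671 -0.98888466]
{'fx': 366.1714444601136, 'fy': 366.1714444601136, 'cx': 283.07743239392425, 'cy': 209.3302065916625, 'dist': array([0.02330681, 0.        , 0.        , 0.        , 0.        ]), 'tool_from_camera': array([[ 7.43094849e-05, -9.64513110e-01, -2.64034951e-01,
         6.68501678e-02],
       [ 9.99999997e-01,  6.49084781e-05,  4.43290048e-05,
        -8.28925297e-05],
       [-2.56177995e-05, -2.64034953e-01,  9.64513112e-01,
        -1.62251202e-01],
       [ 0.00000000e+00,  0.00000000e+00,  0.00000000e+00,
         1.00000000e+00]])}
```

View pics/scene0.png

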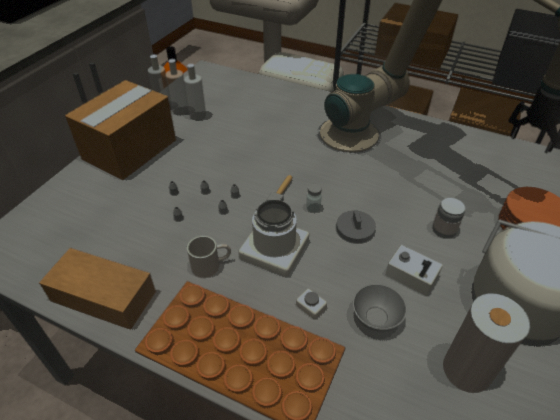

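View pics/top0.png

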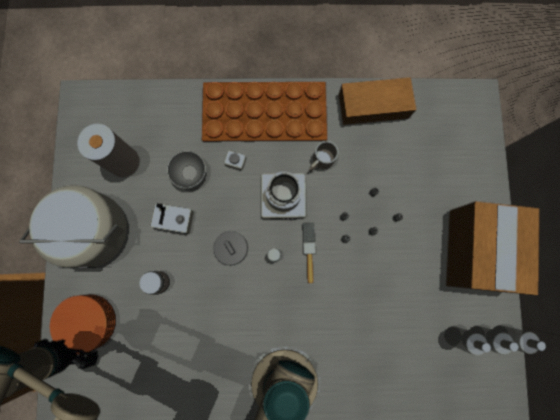

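Scene: five nozzles (top view around (344,216), (374,192), (397,217), (373,231), (346,239)). The pot is at (283,190), the lid at (231,248) and the breaker at (171,219).

```bash
python3 - <<'E'
from h import *
C=cam('top'); im=cv2.imread('pics/top0.png')
g=cv2.cvtColor(im,cv2.COLOR_BGR2GRAY)
m=(g<75).astype(np.uint8); m[:, :330]=0; m[:,420:]=0; m[:170]=0; m[260:]=0
n,l,st,ce=cv2.connectedComponentsWithStats(m)
for i in range(1,n):
    if st[i,4]>5: print(st[i],ce[i].round(1),ray(C,[ce[i]],.02)[0].round(4))
print('pot',ray(C,[(283,187)],.15),'lid',ray(C,[(231,248)],.023),ray(C,[(224,241),(236,254)],.05),'brk',ray(C,[(171,219)],.055))
c=im[135:285,140:300]; cv2.imwrite('pics/c1.png',cv2.resize(c,None,fx=5,fy=4,interpolation=cv2.INTER_CUBIC)[:600])
C=cam('scene'); s=cv2.imread('pics/scene0.png')
print('scene',ray(C,[(173,188),(205,186),(235,190),(178,213),(222,207)],.02).round(3), ray(C,[(275,213)],.15))
cv2.imwrite('pics/c2.png',cv2.resize(s[170:320,230:450],None,fx=3.6,fy=3.6,interpolation=cv2.INTER_CUBIC))
E
```

```text
[369 188  10   9  65] [373.2 191.9] [ 0.6228 -0.3092  0.02  ]
[340 213   8   8  52] [343.3 216.3] [ 0.54   -0.2044  0.02  ]
[392 214  11   8  63] [397.  217.4] [ 0.5348 -0.3864  0.02  ]
[368 227   9   9  59] [372.3 231. ] [ 0.4895 -0.3003  0.02  ]
[341 235   9   8  54] [344.9 238.5] [ 0.4651 -0.2071  0.02  ]
pot [[0.61387299 0.00074287 0.15      ]] lid [[0.43664942 0.17165794 0.023     ]] [[0.45790704 0.19158547 0.05      ]
 [0.41561121 0.15243286 0.05      ]] brk [[0.53046999 0.36434092 0.055     ]]
scene [[ 0.537 -0.389  0.02 ]
 [ 0.486 -0.304  0.02 ]
 [ 0.461 -0.21   0.02 ]
 [ 0.621 -0.313  0.02 ]
 [ 0.544 -0.208  0.02 ]] [[0.6124152  0.00287472 0.15      ]]
```

View pics/c1.png

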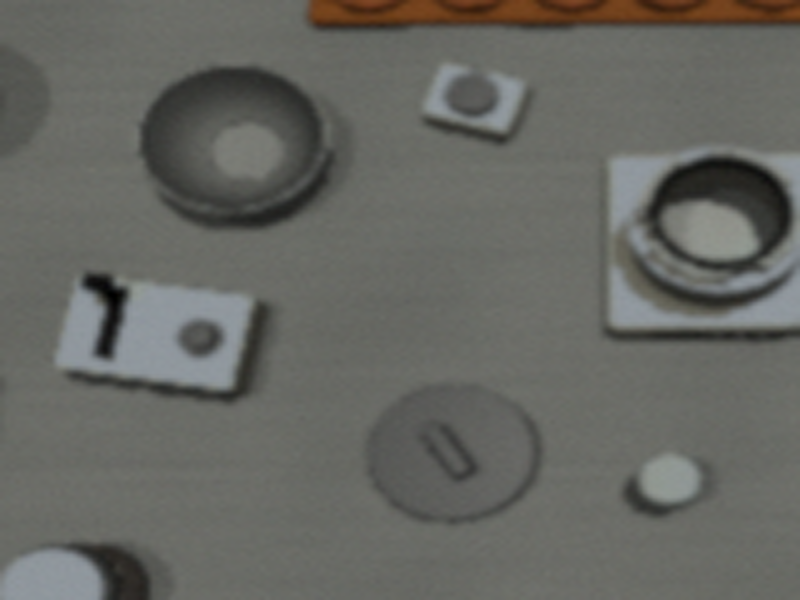

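```bash
cat >> h.py <<'E'
def plan(p,yaw=180,base=None):
    """deltas to put TCP at p with tool x at world angle yaw (deg), tool down"""
    T=base if base is not None else pose(); d=T[:3,:3].T@(np.array(p)-T[:3,3])/.8
    y0=np.degrees(np.arctan2(T[1,0],T[0,0])); w=((y0-yaw+180)%360-180)/120
    return np.r_[d,w].round(4)
E
python3 -c "
from h import *
print(plan([.49,-.29,.21]))"
```

```text
[-0.6894 -0.8953  0.0019 -0.135 ]
```

Emit:
{"op": "move_arm", "data": {
  "deltas": [
    [[-0.69,-0.895,0,-0.135,-0.3],[-0.69,-0.895,0,-0.135,-0.3],[-0.69,-0.895,0,-0.135,-0.3],[-0.69,-0.895,0,-0.135,-0.3],[-0.69,-0.895,0,-0.135,-0.3],[-0.69,-0.895,0,-0.135,-0.3],[-0.69,-0.895,0,-0.135,-0.3],[-0.69,-0.895,0,-0.135,-0.3],[-0.69,-0.895,0,-0.135,-0.3],[-0.69,-0.895,0,-0.135,-0.3],[-0.69,-0.895,0,-0.135,-0.3],[-0.69,-0.895,0,-0.135,-0.3]]
  ],
  "squeeze": 40
}}

```text
clock: 1.3
position: [0.3797, -0.0083, 0.2112]
ee_rot: [0.0, 0.0, 1.0, 0.0]
contact_force: [1.6, 0.6, 0.9]
width: 0.0553
gripper_force: 0.0
```

```bash
python3 -c "
from h import *
print(pose().round(3)); print(plan([.49,-.29,.21]))"
```

```text
[[-1.     0.001  0.     0.38 ]
 [ 0.001  1.     0.    -0.008]
 [-0.     0.    -1.     0.211]
 [ 0.     0.     0.     1.   ]]
[-0.1382 -0.352   0.0014 -0.0004]
```

Emit:
{"op": "move_arm", "data": {
  "deltas": [
    [[-0.138,-0.352,0,0,-0.3],[-0.138,-0.352,0,0,-0.3],[-0.138,-0.352,0,0,-0.3],[-0.138,-0.352,0,0,-0.3],[-0.138,-0.352,0,0,-0.3],[-0.138,-0.352,0,0,-0.3],[-0.138,-0.352,0,0,-0.3],[-0.138,-0.352,0,0,-0.3],[-0.138,-0.352,0,0,-0.3]]
  ]
}}

```text
clock: 2.2
position: [0.4893, -0.2867, 0.2107]
ee_rot: [-0.001, -0.0, 1.0, 0.001]
contact_force: [-0.5, 0.3, 0.4]
width: 0.0556
gripper_force: 0.0
```

```bash
python3 -c "
from h import *
T=pose(); print(T[:3,3]); snap('wrist','w1.png'); C=cam('wrist',T)
print(proj(C,[[.4635,-.2085,.02],[.542,-.206,.02],[.488,-.302,.02],[.622,-.311,.02],[.536,-.388,.02]]).round())"
```

```text
[ 0.48928176 -0.28670576  0.21068483]
[[364. 154.]
 [362. 231.]
 [267. 179.]
 [260. 302.]
 [182. 226.]]
```

View pics/w1.png

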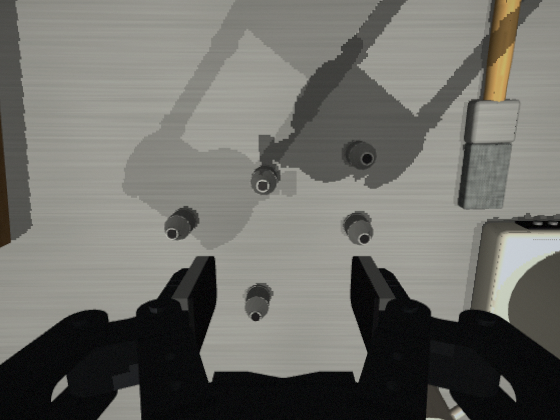

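Wrist view: all five nozzles stand where estimated. Their narrow ends are at (367,159), (364,239), (263,185), (256,316) and (172,233).

```bash
python3 -c "
from h import *
T=pose(); C=cam('wrist',T)
X=ray(C,[(367,159),(364,239),(263,185),(256,316),(172,233)],.044);print(X.round(4))
print(plan([*X[0,:2],.09]),plan([*X[0,:2],.018-.011+.008]))"
```

```text
[[ 0.4656 -0.2109  0.044 ]
 [ 0.5417 -0.2091  0.044 ]
 [ 0.4894 -0.3046  0.044 ]
 [ 0.6242 -0.3135  0.044 ]
 [ 0.5358 -0.3913  0.044 ]]
[0.0295 0.0942 0.1514 0.0004] [0.0294 0.094  0.2452 0.0004]
```

Emit:
{"op": "move_arm", "data": {
  "deltas": [
    [[0.03,0.095,0.06,0,-0.3],[0.03,0.095,0.12,0,-0.3],[0.03,0.095,0.18,0,-0.3],[0.03,0.095,0.22,0,-0.3],[0.03,0.095,0.247,0,-0.3],[0.03,0.095,0.247,0,-0.3],[0.03,0.095,0.247,0,0.6],[0.03,0.095,0.247,0,0.6],[0.03,0.095,0.247,0,0.6],[0.03,0.095,0.247,0,0.6],[0.03,0.095,0.247,0,0.6]]
  ]
}}

```text
clock: 3.35
position: [0.4675, -0.2124, 0.0154]
ee_rot: [0.002, 0.0, 1.0, -0.001]
contact_force: [0.9, 1.3, 6.8]
width: 0.017
gripper_force: 6.0
```

```bash
python3 -c "
from h import *
print(pose()[:3,3]); print(plan([.613,.002,.26]),plan([.613,.002,.13]))"
```

```text
[ 0.46750685 -0.2124056   0.01538526]
[-1.828e-01  2.678e-01 -3.054e-01 -3.000e-04] [-0.1822  0.268  -0.1429 -0.0003]
```

```bash
python3 -c "
from h import *
snap('wrist','w2.png');print(manip.get_state())"
```

```text
{'clock': 3.4, 'qpos': array([-5.62674329e-01,  3.74467950e-01,  1.91553073e+00,  1.27780267e-03,
        8.47852457e-01, -2.13359706e+00]), 'qd': array([ 0.00158989,  0.00087716,  0.00109488, -0.00062453,  0.00050746,
        0.00267847]), 'effort': array([-1.04051113e+00, -3.64062309e+01, -1.55479252e+01, -5.30095305e-01,
       -2.76922239e-01, -4.22919926e-03]), 'position': array([ 0.4675647 , -0.2123992 ,  0.01541106]), 'ee_rot': array([ 1.83829891e-03,  3.58594725e-04,  9.99998071e-01, -5.92176734e-04]), 'contact_force': array([0.07321415, 1.69535556, 7.11043155]), 'moment': array([ 0.32537166, -0.13008593,  0.00256678]), 'gripper_force': 6.032396756345406, 'width': 0.017251767794926143}
```

View pics/w2.png

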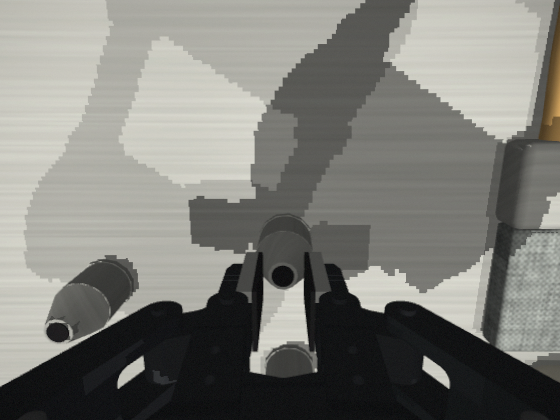

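```bash
python3 -c "
from h import *
T=pose(); C=cam('wrist',T)
print(ray(C,[(283,277)],.044),ray(C,[(285,362)],.044),ray(C,[(285,216)],0.005),proj(C,[T[:3,3]+[0,0,.011],[.4656,-.2109,.044],[.4656,-.2109,.0]]))"
```

```text
[[ 0.46511943 -0.21243633  0.044     ]] [[ 0.50460355 -0.21161248  0.044     ]] [[ 0.45137966 -0.21149957  0.005     ]] [[283.14276262 264.43615333]
 [286.85515241 278.10385181]
 [286.10697605 239.72060941]]
```

Emit:
{"op": "move_arm", "data": {
  "deltas": [
    [[0,0,0,0,1],[0,0,0,0,1],[0,0,0,0,1],[0,0,-0.03,0,1],[0,0,-0.06,0,1]]
  ]
}}

```text
clock: 3.9
position: [0.4656, -0.2119, 0.0622]
ee_rot: [-0.0, 0.0, 1.0, 0.0]
contact_force: [-0.2, 0.3, -0.2]
width: 0.0143
gripper_force: 36.3
```

```bash
python3 -c "
from h import *
snap('wrist','w3.png')"
```

```text
(no output)
```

View pics/w3.png

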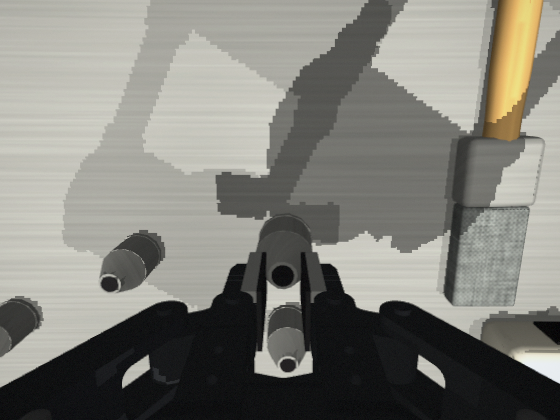

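Emit:
{"op": "move_arm", "data": {
  "deltas": [
    [[0,0,-0.06,0,1],[-0.02,0.03,-0.12,0,1],[-0.06,0.08,-0.18,0,1],[-0.09,0.13,-0.225,0,1],[-0.12,0.18,-0.225,0,1],[-0.15,0.23,-0.225,0,1],[-0.184,0.268,-0.225,0,1],[-0.184,0.268,-0.225,0,1],[-0.184,0.268,-0.225,0,1]]
  ]
}}

```text
clock: 4.85
position: [0.614, 0.0039, 0.2412]
ee_rot: [-0.0, -0.001, 1.0, -0.0]
contact_force: [-0.8, -0.8, 0.3]
width: 0.0142
gripper_force: 36.4
```

```bash
python3 -c "
from h import *
T=pose();print(T[:3,3]);snap('wrist','w4.png'); C=cam('wrist',T)
a=np.linspace(0,6.28,40);P=np.c_[.613+.0385*np.cos(a),.002+.0385*np.sin(a),0*a+.153]
im=cv2.imread('pics/w4.png')
for p in proj(C,P): cv2.circle(im,tuple(int(v) for v in p),1,(0,0,255),-1)
cv2.imwrite('pics/w4b.png',im)"
```

```text
[0.6139608  0.00386725 0.24116789]
```

View pics/w4b.png

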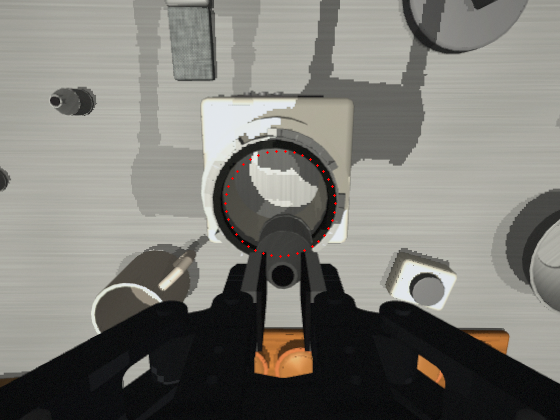

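Nozzle held. The mouth ring centre is about 4 px left of and above my projection, so I take the pot as (0.610, 0.000).

Emit:
{"op": "move_arm", "data": {
  "deltas": [
    [[0.004,-0.005,0.05,0,1],[0.004,-0.005,0.1,0,1],[0.004,-0.005,0.139,0,1],[0.004,-0.005,0.139,0,1],[0.004,-0.005,0.139,0,0.34],[0.004,-0.005,0.139,0,0.34],[0.004,-0.005,0.139,0,0.34],[0.004,-0.005,0.08,0,0.34],[0.004,-0.005,0.02,0,0.3],[0.004,-0.005,0,0,0.3]]
  ]
}}

```text
clock: 5.9
position: [0.6131, -0.0019, 0.249]
ee_rot: [0.006, -0.0, 1.0, -0.001]
contact_force: [-0.9, 0.4, -0.2]
width: 0.0299
gripper_force: 0.0
```

```bash
python3 -c "
from h import *
T=pose();print(T[:3,3]);snap('wrist','w5.png'); print(plan([.5417,-.211,.20]))"
```

```text
[ 0.61307706 -0.00187677  0.24899146]
[ 9.080e-02 -2.612e-01  6.170e-02  1.000e-04]
```

View pics/w5.png

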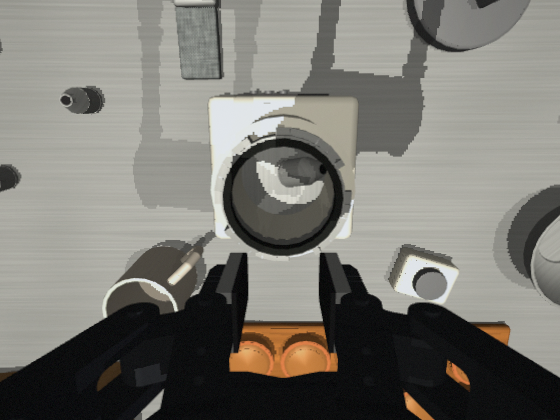

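Nozzle 1 is in the pot. I'll check by code for shifted nozzles.

```bash
cat >> h.py <<'E'
def noz(f):
    """dark small blobs in the top view in the nozzle area -> world xy at z=.02 (bias-corrected to wrist)"""
    im=snap('top',f); g=cv2.cvtColor(im,cv2.COLOR_RGB2GRAY); m=(g<75).astype(np.uint8)
    m[:,:318]=0; m[:,430:]=0; m[:160]=0; m[270:]=0
    n,l,st,ce=cv2.connectedComponentsWithStats(m); C=cam('top')
    return [(ray(C,[ce[i]],.02)[0,:2]+[.001,-.0045]).round(4).tolist()+[int(st[i,4])] for i in range(1,n) if 15<st[i,4]]
E
python3 -c "
from h import *
print(noz('t1.png'))"
```

```text
[[0.7169, -0.1479, 110], [0.6237, -0.3137, 63], [0.541, -0.2091, 50], [0.5359, -0.3902, 57], [0.4903, -0.3045, 55]]
```

Emit:
{"op": "move_arm", "data": {
  "deltas": [
    [[0.02,-0.06,0,0,0],[0.04,-0.12,0,0,-0.3],[0.06,-0.18,0.02,0,-0.3],[0.08,-0.23,0.06,0,-0.3],[0.089,-0.26,0.11,0,-0.3],[0.089,-0.26,0.16,0,-0.3],[0.089,-0.26,0.16,0,-0.3],[0.089,-0.26,0.16,0,-0.3]]
  ]
}}

```text
clock: 6.8
position: [0.5384, -0.2091, 0.1132]
ee_rot: [-0.001, 0.0, 1.0, 0.001]
contact_force: [0.1, 0.1, 0.1]
width: 0.0552
gripper_force: 0.0
```

```bash
python3 -c "
from h import *
print(pose()[:3,3],plan([.5415,-.2105,.0145]))"
```

```text
[ 0.5384156  -0.20907379  0.11322395] [-4.100e-03 -2.000e-03  1.234e-01 -1.000e-04]
```

Emit:
{"op": "move_arm", "data": {
  "deltas": [
    [[-0.003,-0.002,0.06,0,-0.3],[-0.003,-0.002,0.11,0,-0.3],[-0.003,-0.002,0.123,0,-0.3],[-0.003,-0.002,0.123,0,-0.3],[-0.003,-0.002,0.123,0,1],[-0.003,-0.002,0.123,0,1],[-0.003,-0.002,0.123,0,1],[-0.003,-0.002,0.123,0,1],[-0.003,-0.002,0.123,0,1],[-0.003,-0.002,0.123,0,1],[-0.003,-0.002,0.06,0,1],[-0.003,-0.002,0,0,1]]
  ]
}}

```text
clock: 8.0
position: [0.5402, -0.2107, 0.114]
ee_rot: [-0.001, 0.0, 1.0, 0.001]
contact_force: [1.6, -0.8, -1.2]
width: 0.0135
gripper_force: 36.2
```

```bash
python3 -c "
from h import *
print(pose()[:3,3],plan([.6105,-.0005,.24]))"
```

```text
[ 0.54018254 -0.21069756  0.11399968] [-8.740e-02  2.630e-01 -1.574e-01 -1.000e-04]
```

Emit:
{"op": "move_arm", "data": {
  "deltas": [
    [[-0.01,0.02,-0.06,0,1],[-0.03,0.06,-0.11,0,1],[-0.05,0.12,-0.157,0,1],[-0.07,0.18,-0.157,0,1],[-0.087,0.24,-0.157,0,1],[-0.087,0.263,-0.157,0,1],[-0.087,0.263,-0.12,0,1],[-0.087,0.263,-0.06,0,1],[-0.087,0.263,-0.001,0,1],[-0.087,0.263,-0.001,0,1],[-0.087,0.263,-0.001,0,0.34],[-0.087,0.263,-0.001,0,0.34]]
  ]
}}

```text
clock: 9.2
position: [0.6128, -0.001, 0.1172]
ee_rot: [0.002, 0.0, 1.0, -0.0]
contact_force: [0.4, -0.3, 0.8]
width: 0.0281
gripper_force: 0.0
```

Emit:
{"op": "move_arm", "data": {
  "deltas": [
    [[0,0,0,0,0.34],[0,0,-0.06,0,0.34],[0,0,-0.12,0,0.34],[0,0,-0.156,0,0.3],[0,0,-0.156,0,0.3]]
  ]
}}

```text
clock: 9.7
position: [0.6143, -0.0011, 0.2469]
ee_rot: [0.007, 0.0, 1.0, -0.001]
contact_force: [-0.7, -0.2, -0.2]
width: 0.0299
gripper_force: 0.0
```

```bash
python3 -c "
from h import *
print(noz('t2.png')); print(pose()[:3,3],plan([.490,-.305,.11])); snap('wrist','w6.png')"
```

```text
[[0.7167, -0.1476, 107], [0.6238, -0.314, 64], [0.536, -0.3908, 59], [0.4903, -0.3048, 54]]
[ 0.61274031 -0.00095669  0.24379206] [ 1.548e-01 -3.799e-01  1.662e-01 -1.000e-04]
```

Emit:
{"op": "move_arm", "data": {
  "deltas": [
    [[0.02,-0.06,0,0,0],[0.05,-0.12,0,0,-0.3],[0.08,-0.18,0.0,0,-0.3],[0.1,-0.24,0.02,0,-0.3],[0.13,-0.3,0.06,0,-0.3],[0.152,-0.36,0.11,0,-0.3],[0.152,-0.381,0.16,0,-0.3],[0.152,-0.381,0.16,0,-0.3],[0.152,-0.381,0.16,0,-0.3]]
  ]
}}

```text
clock: 10.7
position: [0.4855, -0.3054, 0.1064]
ee_rot: [-0.004, 0.002, 1.0, 0.003]
contact_force: [-1.1, 0.5, -0.8]
width: 0.0552
gripper_force: 0.0
```

```bash
python3 -c "
from h import *
print(pose()[:3,3],plan([.490,-.3055,.0145]))"
```

```text
[ 0.48550443 -0.30542958  0.106432  ] [-0.0065 -0.0007  0.1149 -0.0016]
```

Emit:
{"op": "move_arm", "data": {
  "deltas": [
    [[-0.003,0,0.06,0,-0.3],[-0.003,0,0.11,0,-0.3],[-0.003,0,0.12,0,-0.3],[-0.003,0,0.12,0,-0.3],[-0.003,0,0.12,0,1],[-0.003,0,0.12,0,1],[-0.003,0,0.12,0,1],[-0.003,0,0.12,0,1],[-0.003,0,0.12,0,1],[-0.003,0,0.12,0,1],[-0.003,0,0.06,0,1],[-0.003,0,0,0,1]]
  ]
}}

```text
clock: 11.9
position: [0.4906, -0.3048, 0.1114]
ee_rot: [-0.001, 0.0, 1.0, 0.001]
contact_force: [0.8, -0.4, -0.4]
width: 0.0127
gripper_force: 36.4
```

```bash
python3 -c "
from h import *
print(pose()[:3,3],plan([.6105,-.0005,.24]))"
```

```text
[ 0.49058004 -0.30481185  0.11140613] [-1.494e-01  3.808e-01 -1.603e-01 -1.000e-04]
```

Emit:
{"op": "move_arm", "data": {
  "deltas": [
    [[-0.01,0.02,-0.06,0,1],[-0.03,0.06,-0.11,0,1],[-0.05,0.12,-0.16,0,1],[-0.07,0.18,-0.16,0,1],[-0.095,0.24,-0.16,0,1],[-0.12,0.3,-0.16,0,1],[-0.149,0.36,-0.16,0,1],[-0.149,0.381,-0.16,0,1],[-0.149,0.381,-0.1,0,1],[-0.149,0.381,-0.04,0,1],[-0.149,0.381,-0.005,0,1],[-0.149,0.381,-0.005,0,1]]
  ]
}}

```text
clock: 13.1
position: [0.6077, -0.0004, 0.1114]
ee_rot: [-0.004, -0.0, 1.0, 0.0]
contact_force: [0.5, 0.7, -0.2]
width: 0.0124
gripper_force: 36.2
```

Emit:
{"op": "move_arm", "data": {
  "deltas": [
    [[0,0,0,0,0.34],[0,0,0,0,0.34],[0,0,0,0,0.34],[0,0,-0.06,0,0.34],[0,0,-0.12,0,0.34],[0,0,-0.156,0,0.3],[0,0,-0.156,0,0.3]]
  ]
}}

```text
clock: 13.8
position: [0.6142, -0.0012, 0.2475]
ee_rot: [0.007, 0.0, 1.0, -0.001]
contact_force: [-0.0, 0.4, -0.9]
width: 0.0298
gripper_force: 0.0
```

```bash
python3 -c "
from h import *
print(noz('t3.png')); print(pose()[:3,3],plan([.624,-.314,.11])); snap('wrist','w7.png')"
```

```text
[[0.7167, -0.148, 109], [0.6239, -0.3142, 63], [0.5361, -0.3904, 58]]
[ 0.61263124 -0.00102514  0.24434838] [-1.290e-02 -3.911e-01  1.684e-01 -1.000e-04]
```

View pics/w7.png

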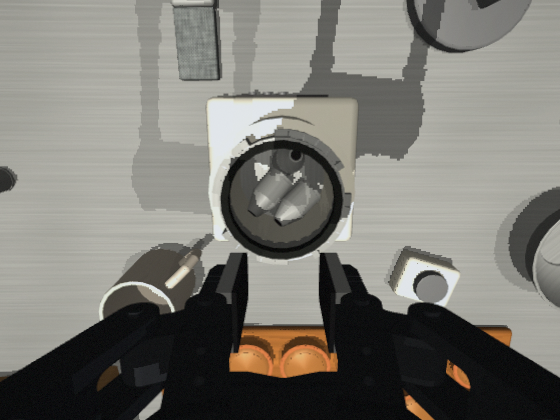

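The view shows three nozzles in the pot. Next is D.

Emit:
{"op": "move_arm", "data": {
  "deltas": [
    [[0,-0.06,0,0,0],[0,-0.12,0,0,-0.3],[-0.01,-0.18,0.0,0,-0.3],[-0.017,-0.24,0.02,0,-0.3],[-0.017,-0.3,0.05,0,-0.3],[-0.017,-0.36,0.1,0,-0.3],[-0.017,-0.392,0.15,0,-0.3],[-0.017,-0.392,0.16,0,-0.3],[-0.017,-0.392,0.16,0,-0.3],[-0.017,-0.392,0.16,0,-0.3]]
  ]
}}

```text
clock: 14.9
position: [0.6239, -0.3138, 0.1111]
ee_rot: [-0.001, 0.0, 1.0, 0.001]
contact_force: [-0.1, -0.2, 1.2]
width: 0.0551
gripper_force: 0.0
```

```bash
python3 -c "
from h import *
print(pose()[:3,3],plan([.624,-.3145,.0145]))"
```

```text
[ 0.62390381 -0.31375341  0.1110785 ] [-0.0003 -0.0012  0.1207 -0.0002]
```

Emit:
{"op": "move_arm", "data": {
  "deltas": [
    [[0,-0.001,0.06,0,-0.3],[0,-0.001,0.11,0,-0.3],[0,-0.001,0.122,0,-0.3],[0,-0.001,0.122,0,-0.3],[0,-0.001,0.122,0,1],[0,-0.001,0.122,0,1],[0,-0.001,0.122,0,1],[0,-0.001,0.122,0,1],[0,-0.001,0.122,0,1],[0,-0.001,0.122,0,1],[0,-0.001,0.06,0,1],[0,-0.001,0,0,1]]
  ]
}}

```text
clock: 16.1
position: [0.6233, -0.3146, 0.1119]
ee_rot: [-0.002, 0.0, 1.0, 0.001]
contact_force: [0.3, -1.2, -0.3]
width: 0.0134
gripper_force: 36.4
```

```bash
python3 -c "
from h import *
print(pose()[:3,3],plan([.6105,-.0005,.24]))"
```

```text
[ 0.62334345 -0.31464976  0.11185812] [ 1.660e-02  3.930e-01 -1.594e-01 -1.000e-04]
```

Emit:
{"op": "move_arm", "data": {
  "deltas": [
    [[0,0.02,-0.06,0,1],[0,0.06,-0.11,0,1],[0.017,0.12,-0.16,0,1],[0.017,0.18,-0.16,0,1],[0.017,0.24,-0.16,0,1],[0.017,0.3,-0.16,0,1],[0.017,0.36,-0.16,0,1],[0.017,0.393,-0.16,0,1],[0.017,0.393,-0.1,0,1],[0.017,0.393,-0.04,0,1],[0.017,0.393,-0.01,0,1],[0.017,0.393,-0.01,0,1]]
  ]
}}

```text
clock: 17.3
position: [0.6075, -0.0003, 0.1162]
ee_rot: [-0.004, -0.0, 1.0, 0.0]
contact_force: [-0.5, -0.4, 0.5]
width: 0.013
gripper_force: 36.3
```

Emit:
{"op": "move_arm", "data": {
  "deltas": [
    [[0,0,0,0,0.34],[0,0,0,0,0.34],[0,0,0,0,0.34],[0,0,-0.06,0,0.34],[0,0,-0.12,0,0.34],[0,0,-0.15,0,0.3],[0,0,-0.15,0,0.3]]
  ]
}}

```text
clock: 18.0
position: [0.614, -0.0012, 0.2467]
ee_rot: [0.006, 0.0, 1.0, -0.001]
contact_force: [0.1, -0.1, 0.6]
width: 0.0298
gripper_force: 0.0
```

```bash
python3 -c "
from h import *
print(noz('t4.png')); print(pose()[:3,3],plan([.536,-.391,.11])); snap('wrist','w8.png')"
```

```text
[[0.7166, -0.1475, 106], [0.536, -0.3908, 59]]
[ 0.61238936 -0.00100932  0.24366215] [ 9.660e-02 -4.874e-01  1.667e-01 -1.000e-04]
```

Emit:
{"op": "move_arm", "data": {
  "deltas": [
    [[0.01,-0.06,0,0,0],[0.02,-0.12,0,0,-0.3],[0.03,-0.18,0.0,0,-0.3],[0.045,-0.24,0.0,0,-0.3],[0.06,-0.3,0.02,0,-0.3],[0.075,-0.36,0.05,0,-0.3],[0.093,-0.42,0.08,0,-0.3],[0.093,-0.48,0.12,0,-0.3],[0.093,-0.488,0.16,0,-0.3],[0.093,-0.488,0.16,0,-0.3],[0.093,-0.488,0.16,0,-0.3],[0.093,-0.488,0.16,0,-0.3]]
  ]
}}

```text
clock: 19.3
position: [0.537, -0.3904, 0.1128]
ee_rot: [0.0, -0.0, 1.0, 0.0]
contact_force: [0.8, -0.2, 0.5]
width: 0.0557
gripper_force: 0.0
```

```bash
python3 -c "
from h import *
print(pose()[:3,3],plan([.536,-.3915,.0135]))"
```

```text
[ 0.53703163 -0.39035988  0.11276157] [ 0.0014 -0.0014  0.1241  0.0003]
```

Emit:
{"op": "move_arm", "data": {
  "deltas": [
    [[0.001,-0.001,0.06,0,-0.3],[0.001,-0.001,0.11,0,-0.3],[0.001,-0.001,0.123,0,-0.3],[0.001,-0.001,0.123,0,-0.3],[0.001,-0.001,0.123,0,1],[0.001,-0.001,0.123,0,1],[0.001,-0.001,0.123,0,1],[0.001,-0.001,0.123,0,1],[0.001,-0.001,0.123,0,1],[0.001,-0.001,0.123,0,1],[0.001,-0.001,0.06,0,1],[0.001,-0.001,0,0,1]]
  ]
}}

```text
clock: 20.5
position: [0.5347, -0.3913, 0.1122]
ee_rot: [-0.001, 0.0, 1.0, 0.001]
contact_force: [1.9, -1.6, -0.2]
width: 0.0142
gripper_force: 36.4
```

```bash
python3 -c "
from h import *
print(pose()[:3,3],plan([.6105,-.0005,.24]))"
```

```text
[ 0.53474469 -0.3913226   0.11216786] [-9.420e-02  4.889e-01 -1.590e-01 -1.000e-04]
```

Emit:
{"op": "move_arm", "data": {
  "deltas": [
    [[0,0.02,-0.06,0,1],[-0.01,0.06,-0.11,0,1],[-0.02,0.12,-0.16,0,1],[-0.04,0.18,-0.16,0,1],[-0.06,0.24,-0.16,0,1],[-0.08,0.3,-0.16,0,1],[-0.094,0.36,-0.16,0,1],[-0.094,0.42,-0.16,0,1],[-0.094,0.48,-0.16,0,1],[-0.094,0.488,-0.15,0,1],[-0.094,0.488,-0.09,0,1],[-0.094,0.488,-0.03,0,1]]
  ]
}}

```text
clock: 21.7
position: [0.6123, -0.0013, 0.1368]
ee_rot: [0.003, -0.001, 1.0, -0.001]
contact_force: [0.5, -0.0, -1.1]
width: 0.0141
gripper_force: 36.3
```

Emit:
{"op": "move_arm", "data": {
  "deltas": [
    [[0,0,0.02,0,1],[0,0,0.02,0,0.34],[0,0,0.02,0,0.34],[0,0,0.02,0,0.34],[0,0,-0.04,0,0.34],[0,0,-0.1,0,0.34],[0,0,-0.13,0,0.3],[0,0,-0.13,0,0.3],[0,0,-0.13,0,0.3]]
  ]
}}

```text
clock: 22.6
position: [0.6113, -0.0018, 0.2418]
ee_rot: [0.002, 0.0, 1.0, -0.0]
contact_force: [0.4, -0.3, -0.7]
width: 0.0298
gripper_force: 0.0
```

```bash
python3 -c "
from h import *
print(noz('t5.png')); T=pose(); print(T[:3,3]); snap('wrist','w9.png'); C=cam('wrist',T)
im=cv2.imread('pics/w9.png'); cv2.imwrite('pics/w9c.png',cv2.resize(im[90:280,190:380],(800,600)[0:1]+(600,) if 0 else (600,600),interpolation=cv2.INTER_CUBIC))
import pickle; pickle.dump((T,),open('w9.pkl','wb'))"
```

```text
[[0.7166, -0.1477, 108]]
[ 0.61051399 -0.00165892  0.24018082]
```

View pics/w9c.png

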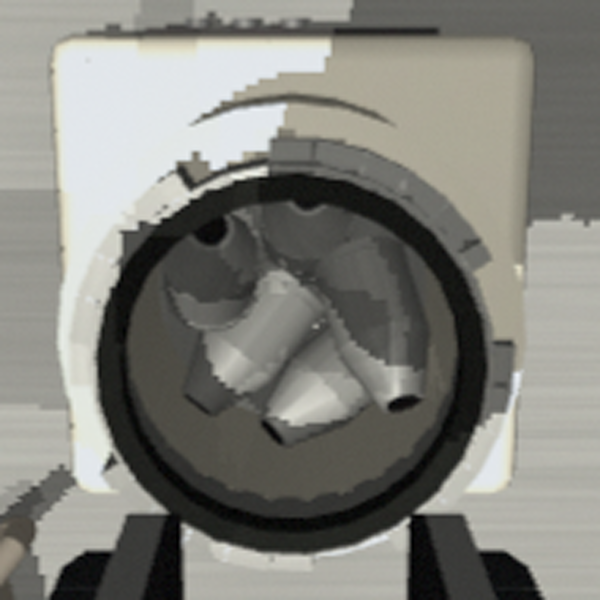

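All five nozzles are in the pot, well below the rim. The collar shows a ridge running from (270,150) to a post near (480,255), then a gap to (505,345). That puts the ridge starts at about −5° and the posts at about 55–60°, clockwise from image-up. I'll fit the pot centre next, then go and look at the lid.

```bash
python3 - <<'E'
from h import *; import pickle
T,=pickle.load(open('w9.pkl','rb')); C=cam('wrist',T)
g=cv2.imread('pics/w9.png',0)
# radial search of seal outer (dark->light) edge, and inner
c=np.array([282.5,204.]); out=[]
for a in np.arange(0,360,3):
    d=np.array([np.cos(np.radians(a)),np.sin(np.radians(a))])
    r=np.arange(40,75,.25); p=c+r[:,None]*d
    v=cv2.remap(g,p[:,0].astype(np.float32),p[:,1].astype(np.float32),cv2.INTER_LINEAR).ravel().astype(float)
    dk=np.where(v<45)[0]
    if len(dk)>8: out.append(c+r[dk[-1]]*d)
out=np.array(out); X=ray(C,out,.153)[:,:2]
A=np.c_[2*X,np.ones(len(X))]; keep=np.ones(len(X),bool)
for _ in range(6):
    s=np.linalg.lstsq(A[keep],(X[keep]**2).sum(1),rcond=None)[0]; R=np.sqrt(s[2]+s[0]**2+s[1]**2)
    e=abs(np.hypot(*(X-s[:2]).T)-R); keep=e<max(.0006,1.5*np.median(e))
print('pot',s[:2],R,keep.sum(),len(X),e[keep].max())
print(plan([.47,.17,.21]))
E
```

```text
pot [ 0.61027312 -0.00249904] 0.043027527077483335 111 120 0.0005483684479374376
[ 1.751e-01  2.144e-01  3.680e-02 -1.000e-04]
```

Emit:
{"op": "move_arm", "data": {
  "deltas": [
    [[0.05,0.05,0,0,0],[0.1,0.1,0,0,-0.2],[0.15,0.15,0.0,0,-0.2],[0.2,0.2,0.04,0,-0.2],[0.215,0.217,0.1,0,-0.2],[0.215,0.217,0.1,0,-0.2],[0.215,0.217,0.1,0,-0.2],[0.215,0.217,0.1,0,-0.2]]
  ]
}}

```text
clock: 23.5
position: [0.4389, 0.1719, 0.1595]
ee_rot: [-0.0, -0.0, 1.0, -0.0]
contact_force: [0.2, 0.5, 0.6]
width: 0.051
gripper_force: 0.0
```

```bash
python3 -c "
from h import *
T=pose(); print(T[:3,3].round(4)); snap('wrist','w10.png'); C=cam('wrist',T)
print(proj(C,[[.437,.17,.023],[.437,.17,.062]]))
im=cv2.imread('pics/w10.png');cv2.imwrite('pics/w10c.png',cv2.resize(im[60:300,130:430],None,fx=2.5,fy=2.5,interpolation=cv2.INTER_CUBIC))
import pickle; pickle.dump((T,),open('w10.pkl','wb'))"
```

```text
[0.4389 0.1719 0.1595]
[[281.04588569 190.01903184]
 [280.71396698 201.34269537]]
```

View pics/w10c.png

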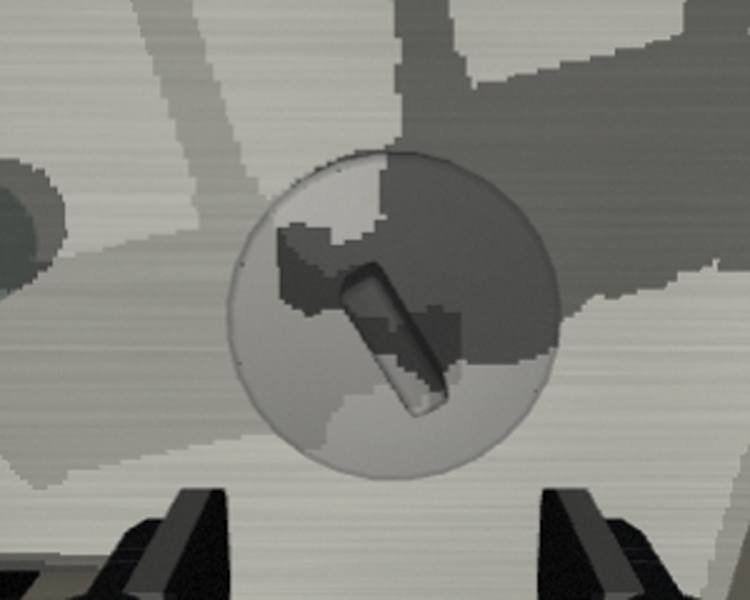

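```bash
python3 - <<'E'
from h import *; import pickle
T,=pickle.load(open('w10.pkl','rb')); C=cam('wrist',T)
f=lambda p: np.array(p)/2.5+[130,60]
X=ray(C,f([(343,293),(415,417),(383,276),(447,394)]),.062); print(X.round(4),X.mean(0))
for a,b in((0,1),(2,3)): d=X[b]-X[a]; print(np.degrees(np.arctan2(d[1],d[0])),np.hypot(*d[:2]))
Y=ray(C,f([(227,315),(561,315),(394,480),(394,150)]),[.023,.023,.023,.023]); print(Y.round(4), Y[:2].mean(0),Y[2:].mean(0), np.hypot(*(Y[0]-Y[1])[:2]),np.hypot(*(Y[2]-Y[3])[:2]))
# projected model overlay
E
```

```text
[[0.4191 0.1603 0.062 ]
 [0.4565 0.1814 0.062 ]
 [0.4142 0.1718 0.062 ]
 [0.4494 0.1908 0.062 ]] [0.4348161  0.17606218 0.062     ]
29.40591720360683 0.04291184444428
28.366411960075727 0.03995001291438934
[[0.4337 0.1199 0.023 ]
 [0.4335 0.2309 0.023 ]
 [0.4923 0.1757 0.023 ]
 [0.3803 0.1752 0.023 ]] [0.43359508 0.17543275 0.023     ] [0.43632696 0.17545928 0.023     ] 0.11098110886262537 0.11196798673240439
```

Lid found at (0.4355, 0.1755) with its bar at 29°; the disc's measured diameter is 111–112 mm, which fits. Now I'll grasp the bar.

Emit:
{"op": "move_arm", "data": {
  "deltas": [
    [[0.004,0.0045,0.02,-0.07,-0.2],[0.004,0.0045,0.04,-0.14,-0.2],[0.004,0.0045,0.06,-0.2,-0.2],[0.004,0.0045,0.08,-0.242,-0.2],[0.004,0.0045,0.12,-0.242,-0.2],[0.004,0.0045,0.147,-0.242,-0.2],[0.004,0.0045,0.147,-0.242,-0.2],[0.004,0.0045,0.147,-0.242,0.3],[0.004,0.0045,0.147,-0.242,1],[0.004,0.0045,0.147,-0.242,1],[0.004,0.0045,0.147,-0.242,1],[0.004,0.0045,0.147,-0.242,1]]
  ],
  "squeeze": 60
}}

```text
clock: 24.75
position: [0.4361, 0.1758, 0.043]
ee_rot: [0.001, -0.251, 0.968, 0.0]
contact_force: [0.2, 0.1, -0.3]
width: 0.0001
gripper_force: 0.0
```

```bash
python3 -c "
from h import *
s=manip.get_state();print(pose()[:3,3],pose()[:2,0],s['width'],s['gripper_force'],s['contact_force'])
print(plan([.4355,.1755,.28],209))"
```

```text
[0.43607475 0.17579184 0.0430434 ] [-0.87423149 -0.48550739] 8.438356750785346e-05 0.0 [ 0.21857581  0.1429519  -0.2893907 ]
[ 4.000e-04 -1.000e-04 -2.962e-01  4.000e-04]
```

The fingers closed above the bar, at 0 mm. Together with the nozzle widths of 13–17 mm, this shows the real fingertips are about 23 mm behind the reported TCP (tip z ≈ reported z + 0.023). I'll reopen and go 37 mm lower.

Emit:
{"op": "move_arm", "data": {
  "deltas": [
    [[0,0,0,0,-0.2],[0,0,0,0,-0.2],[0,0,0,0,-0.2],[0,0,0,0,-0.2],[0,0,0.03,0,-0.2],[0,0,0.046,0,-0.2],[0,0,0.046,0,-0.2]]
  ]
}}

```text
clock: 25.45
position: [0.4341, 0.1753, 0.0041]
ee_rot: [-0.002, -0.251, 0.968, 0.0]
contact_force: [-0.2, 0.3, -0.2]
width: 0.0513
gripper_force: 0.0
```

Emit:
{"op": "move_arm", "data": {
  "deltas": [
    [[0,0,0,0,0.4],[0,0,0,0,1],[0,0,0,0,1],[0,0,0,0,1],[0,0,0,0,1],[0,0,0,0,1]]
  ]
}}

```text
clock: 26.05
position: [0.4366, 0.1759, 0.0065]
ee_rot: [0.001, -0.251, 0.968, -0.0]
contact_force: [-0.4, -0.4, 6.6]
width: 0.013
gripper_force: 61.2
```

Emit:
{"op": "move_arm", "data": {
  "deltas": [
    [[0,0,-0.06,0,1],[0,0,-0.12,0,1],[0,0,-0.18,0,1],[0,0,-0.24,0,1],[0,0,-0.24,0,1]]
  ]
}}

```text
clock: 26.55
position: [0.4399, 0.1768, 0.2041]
ee_rot: [0.007, -0.251, 0.968, -0.0]
contact_force: [1.2, 0.3, -0.9]
width: 0.013
gripper_force: 60.5
```

```bash
python3 -c "
from h import *
T=pose();print(T[:3,3]); print(plan([.6103,-.0025,.198],165)); snap('wrist','w11.png')"
```

```text
[0.43987256 0.17678304 0.20411547]
[-0.0774 -0.2993  0.0098  0.367 ]
```

View pics/w11.png

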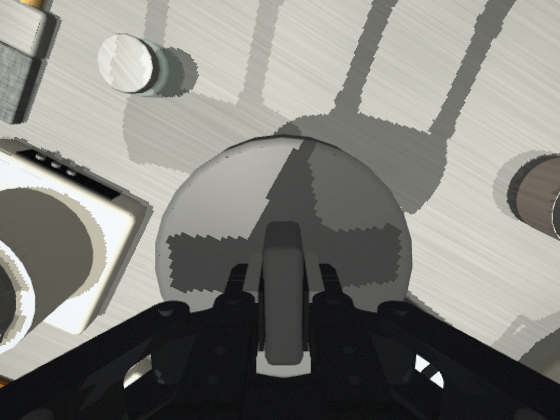

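Lid held level: the bar top spans rows ~225–363 at columns 262–305. Next I compute its offset in the tool frame.

```bash
python3 -c "
from h import *
C=cam('wrist',np.eye(4))
for z in(-.054,-.058): print(ray(C,[(283,226),(283,362),(263,290),(305,290)],z).round(4))
for z in(-.017,-.02): print('disc',ray(C,[(160,245),(409,245),(283,139)],z).round(4))
print(plan([.6103,-.0025,.198],165))"
```

```text
[[ 0.0319  0.     -0.054 ]
 [-0.0173  0.     -0.054 ]
 [ 0.01   -0.0065 -0.054 ]
 [ 0.01    0.0072 -0.054 ]]
[[ 0.0332  0.     -0.058 ]
 [-0.0142  0.     -0.058 ]
 [ 0.0121 -0.0063 -0.058 ]
 [ 0.0121  0.0069 -0.058 ]]
disc [[ 0.0115 -0.0518 -0.017 ]
 [ 0.0115  0.0531 -0.017 ]
 [ 0.0556 -0.     -0.017 ]]
disc [[ 0.0127 -0.0508 -0.02  ]
 [ 0.0127  0.052  -0.02  ]
 [ 0.0558 -0.     -0.02  ]]
[-0.0803 -0.3001  0.0045  0.367 ]
```

```bash
python3 - <<'E'
from h import *
C=cam('wrist',np.eye(4)); g=cv2.imread('pics/w11.png').astype(np.float32).sum(2)/3; g=cv2.GaussianBlur(g,(0,0),.7)
samp=lambda P: cv2.remap(g,*[proj(C,P)[:,i].astype(np.float32).reshape(-1,1) for i in(0,1)],cv2.INTER_LINEAR).ravel()
a=np.radians(np.arange(-78,79,2)); best=[]
for z in(-.015,-.017,-.019):
  for R in np.arange(.055,.0581,.0005):
    for cx in np.arange(-.01,.0101,.001):
      for cy in np.arange(-.003,.0031,.001):
        f=lambda r: samp(np.c_[cx+r*np.cos(a),cy+r*np.sin(a),0*a+z])
        best.append((np.median(abs(f(R+.001)-f(R-.001))),z,R,cx,cy))
best.sort(reverse=True)
for b in best[:12]: print(np.round(b,4))
E
```

```text
[ 6.05057e+01 -1.70000e-02  5.55000e-02 -0.00000e+00  0.00000e+00]
[ 5.8572e+01 -1.9000e-02  5.5500e-02 -0.0000e+00  0.0000e+00]
[ 5.7846e+01 -1.5000e-02  5.7000e-02 -2.0000e-03  0.0000e+00]
[ 5.4713e+01 -1.5000e-02  5.5500e-02 -0.0000e+00  0.0000e+00]
[ 5.42004e+01 -1.70000e-02  5.60000e-02 -1.00000e-03  0.00000e+00]
[ 5.31054e+01 -1.50000e-02  5.50000e-02  2.00000e-03  0.00000e+00]
[ 5.24003e+01 -1.50000e-02  5.60000e-02 -1.00000e-03  0.00000e+00]
[ 5.01935e+01 -1.50000e-02  5.65000e-02 -1.00000e-03  0.00000e+00]
[ 4.863e+01 -1.500e-02  5.600e-02  1.000e-03  0.000e+00]
[ 4.82375e+01 -1.70000e-02  5.50000e-02  2.00000e-03  0.00000e+00]
[ 4.71874e+01 -1.50000e-02  5.55000e-02  2.00000e-03  0.00000e+00]
[ 4.68018e+01 -1.90000e-02  5.50000e-02 -0.00000e+00  0.00000e+00]
```

Emit:
{"op": "move_arm", "data": {
  "deltas": [
    [[-0.01,-0.05,0,0,1],[-0.025,-0.11,0,0.06,1],[-0.04,-0.17,0,0.12,1],[-0.06,-0.23,0,0.19,1],[-0.08,-0.29,0,0.26,1],[-0.08,-0.3,0,0.32,1],[-0.08,-0.3,0,0.367,1],[-0.08,-0.3,0,0.367,1],[-0.08,-0.3,0,0.367,1],[-0.08,-0.3,0,0.367,1]]
  ]
}}

```text
clock: 27.6
position: [0.6073, -0.0026, 0.1967]
ee_rot: [-0.001, 0.13, 0.992, 0.0]
contact_force: [0.7, 0.1, -1.6]
width: 0.0133
gripper_force: 60.4
```

```bash
python3 -c "
from h import *
T=pose();print(T[:3,3],manip.get_state()['contact_force']); print(plan([.6103,-.0025,.165],165))"
```

```text
[ 0.60730036 -0.00261795  0.19669563] [ 0.72982487  0.09607687 -1.62927228]
[-0.0037  0.0011  0.0396  0.0009]
```

Emit:
{"op": "move_arm", "data": {
  "deltas": [
    [[-0.0037,0.001,0.02,0,1],[-0.0037,0.001,0.04,0,1],[-0.0037,0.001,0.046,0,1],[-0.0037,0.001,0.049,0,1],[-0.0037,0.001,0.051,0,1],[-0.0037,0.001,0.051,0,1],[-0.0037,0.001,0.051,0,1]]
  ]
}}

```text
clock: 28.3
position: [0.6116, -0.0031, 0.1575]
ee_rot: [0.001, 0.13, 0.991, 0.0]
contact_force: [-0.1, -0.4, -1.5]
width: 0.0132
gripper_force: 60.4
```

```bash
python3 -c "
from h import *
s=manip.get_state(); print(pose()[:3,3],s['contact_force'],s['moment'],plan([.6103,-.0025,.165],165))"
```

```text
[ 0.61156688 -0.00312746  0.15749056] [-0.08428202 -0.38627774 -1.49661506] [-0.02778839  0.01303549  0.04596567] [ 0.0017  0.0004 -0.0094  0.    ]
```

Emit:
{"op": "move_arm", "data": {
  "deltas": [
    [[0.001,0,0.002,0,1],[0.001,0,0.004,0,1],[0.001,0,0.006,0,1],[0.001,0,0.006,0,1],[0.001,0,0.006,0,1]]
  ]
}}

```text
clock: 28.8
position: [0.6104, -0.0029, 0.1519]
ee_rot: [-0.0, 0.131, 0.991, 0.0]
contact_force: [0.7, 0.4, -2.0]
width: 0.013
gripper_force: 60.4
```

Emit:
{"op": "move_arm", "data": {
  "deltas": [
    [[0,0,0.002,0,1],[0,0,0.004,0,1],[0,0,0.004,0,1],[0,0,0.004,0,1]]
  ]
}}

```text
clock: 29.2
position: [0.6107, -0.003, 0.151]
ee_rot: [0.001, 0.131, 0.991, -0.0]
contact_force: [-2.5, -0.6, 7.7]
width: 0.0131
gripper_force: 61.8
```

Emit:
{"op": "move_arm", "data": {
  "deltas": [
    [[0,0,0.001,-0.03,1],[0,0,0.001,-0.06,1],[0,0,0.001,-0.1,1],[0,0,0.001,-0.14,1],[0,0,0.001,-0.17,1],[0,0,0.001,-0.2,1],[0,0,0.001,-0.2,1]]
  ]
}}

```text
clock: 29.9
position: [0.6122, -0.0026, 0.1506]
ee_rot: [0.003, -0.079, 0.997, 0.0]
contact_force: [-0.6, 1.3, 9.4]
width: 0.0131
gripper_force: 61.8
```

Emit:
{"op": "move_arm", "data": {
  "deltas": [
    [[0,0,0,-0.02,1],[0,0,0,-0.04,1],[0,0,0,-0.06,1],[0,0,0,-0.06,1]]
  ]
}}

```text
clock: 30.3
position: [0.6105, -0.0029, 0.1481]
ee_rot: [0.0, -0.141, 0.99, -0.0]
contact_force: [-0.0, 0.1, -2.1]
width: 0.013
gripper_force: 60.3
```

```bash
python3 -c "
from h import *
s=manip.get_state(); T=pose();print(T[:3,3],np.degrees(np.arctan2(T[1,0],T[0,0]))%360,s['contact_force'],s['moment'])"
```

```text
[ 0.61046939 -0.00292909  0.14809273] 196.19309918387765 [-0.00441006  0.07355532 -2.11382235] [-0.01979616  0.03266622 -0.00124663]
```

The contact force vanished at yaw 196°, so the lugs are over the gaps. Lowering.

Emit:
{"op": "move_arm", "data": {
  "deltas": [
    [[0,0,0.003,0,1],[0,0,0.006,0,1],[0,0,0.008,0,1],[0,0,0.008,0,1],[0,0,0.008,0,1]]
  ]
}}

```text
clock: 30.8
position: [0.6102, -0.0029, 0.1416]
ee_rot: [-0.0, -0.141, 0.99, 0.0]
contact_force: [-0.5, -1.0, -0.7]
width: 0.0132
gripper_force: 60.5
```

Emit:
{"op": "move_arm", "data": {
  "deltas": [
    [[0,0,0.001,0,1],[0,0,0.0015,0,1],[0,0,0.0015,0,1]]
  ]
}}

```text
clock: 31.1
position: [0.6104, -0.0029, 0.1406]
ee_rot: [0.0, -0.141, 0.99, 0.0]
contact_force: [-0.4, -0.4, 1.3]
width: 0.0131
gripper_force: 60.6
```

Emit:
{"op": "move_arm", "data": {
  "deltas": [
    [[0,0,0,0.03,1],[0,0,0,0.07,1],[0,0,0.0005,0.11,1],[0,0,0.001,0.16,1],[0,0,0.001,0.2,1],[0,0,0.0015,0.25,1],[0,0,0.0015,0.3,1],[0,0,0.0015,0.3,1]]
  ],
  "squeeze": 90
}}

```text
clock: 31.9
position: [0.6113, -0.003, 0.1399]
ee_rot: [0.001, 0.172, 0.985, 0.0]
contact_force: [1.3, 0.0, 2.1]
width: 0.0123
gripper_force: 90.7
```

```bash
cat > st.py <<'E'
from h import *
s=manip.get_state(); T=pose();print(T[:3,3].round(4),(np.degrees(np.arctan2(T[1,0],T[0,0]))%360).round(2),s['contact_force'].round(2),s['moment'].round(3))
E
python3 st.py
```

```text
[ 0.6113 -0.003   0.1399] 160.2 [1.34 0.03 2.12] [-0.06  -0.078 -0.054]
```

Emit:
{"op": "move_arm", "data": {
  "deltas": [
    [[0,0,0.0005,0.04,1],[0,0,0.001,0.08,1],[0,0,0.001,0.12,1],[0,0,0.0015,0.16,1],[0,0,0.0015,0.19,1],[0,0,0.0015,0.19,1]]
  ]
}}

```text
clock: 32.5
position: [0.6113, -0.0031, 0.1389]
ee_rot: [0.001, 0.362, 0.932, 0.0]
contact_force: [0.5, -0.3, 4.0]
width: 0.0126
gripper_force: 90.9
```

```bash
python3 st.py
```

```text
[ 0.6113 -0.0031  0.1389] 137.51 [ 0.54 -0.27  3.99] [-0.119 -0.098 -0.122]
```

Emit:
{"op": "move_arm", "data": {
  "deltas": [
    [[0,0,0.0005,0.025,1],[0,0,0.0005,0.05,1],[0,0,0.0005,0.075,1],[0,0,0.0005,0.075,1],[0,0,0.0005,0.075,1]]
  ]
}}

```text
clock: 33.0
position: [0.6111, -0.0026, 0.1386]
ee_rot: [0.001, 0.431, 0.902, 0.0]
contact_force: [0.2, 0.6, 5.9]
width: 0.0124
gripper_force: 100.8
```

```bash
python3 st.py
```

```text
[ 0.6111 -0.0026  0.1386] 128.93 [0.21 0.6  5.93] [ 0.169 -0.022  1.827]
```

Moment of 1.8 N m at yaw 129°: the lid is at its stop. Releasing and rising.

Emit:
{"op": "move_arm", "data": {
  "deltas": [
    [[0,0,0,0,1],[0,0,-0.001,-0.008,0.6],[0,0,-0.001,-0.008,0],[0,0,-0.001,-0.008,-0.3],[0,0,-0.001,-0.008,-0.3],[0,0,-0.001,-0.008,-0.3],[0,0,-0.04,-0.008,-0.3],[0,0,-0.1,-0.008,-0.3],[0,0,-0.15,-0.008,-0.3],[0,0,-0.15,-0.008,-0.3]]
  ],
  "squeeze": 40
}}

```text
clock: 34.0
position: [0.6139, -0.0033, 0.2644]
ee_rot: [0.006, 0.428, 0.904, 0.002]
contact_force: [0.4, -0.2, 0.7]
width: 0.0553
gripper_force: 0.0
```

```bash
python3 st.py; python3 - <<'E'
from h import *
T=pose(); im=snap('wrist','w12.png'); C=cam('wrist',T)
cv2.imwrite('pics/w12c.png',cv2.resize(cv2.imread('pics/w12.png')[60:300,130:430],None,fx=2.5,fy=2.5))
print(proj(C,[[.611,-.0027,.1775+.017]]), (proj(C,[[.611,-.0027,.1775+.017]])-[130,60])*2.5)
print(plan([.515,.35,.26],180))
E
```

```text
[ 0.6139 -0.0033  0.2644] 129.36 [ 0.43 -0.2   0.68] [-0.012  0.023 -0.033]
[[279.45557282 209.73415429]] [[373.63893206 374.33538572]]
[ 4.184e-01  1.859e-01  2.000e-04 -4.220e-01]
```

View pics/w12c.png

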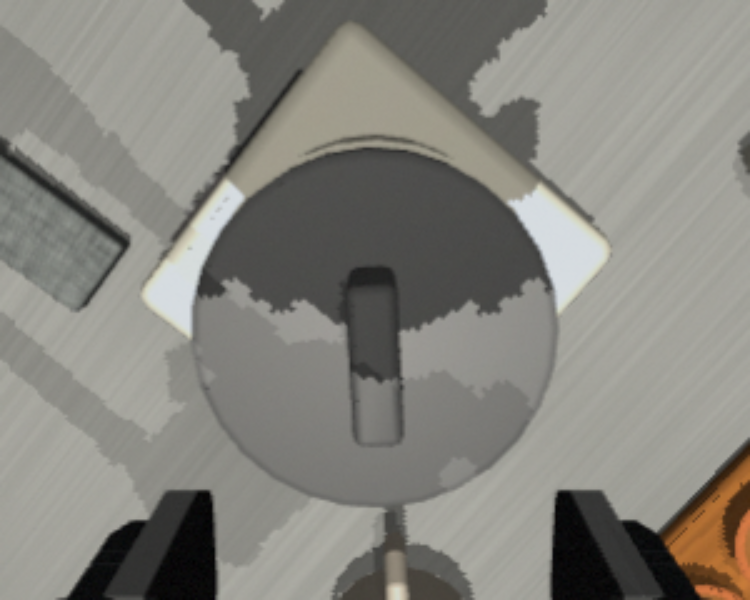

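The lid is level and seated (bar 2° off vertical at (373,355), disc centred at (374,328)), and the gripper is clear. Next is the breaker.

Emit:
{"op": "move_arm", "data": {
  "deltas": [
    [[0.055,0.025,0,-0.07,-0.3],[0.11,0.05,0,-0.14,-0.3],[0.165,0.075,0,-0.21,-0.3],[0.22,0.1,0,-0.28,-0.3],[0.275,0.125,0,-0.35,-0.3],[0.33,0.15,0,-0.42,-0.3],[0.385,0.17,0.02,-0.422,-0.3],[0.418,0.186,0.06,-0.422,-0.3],[0.418,0.186,0.06,-0.422,-0.3],[0.418,0.186,0.06,-0.422,-0.3],[0.418,0.186,0.06,-0.422,-0.3]]
  ]
}}

```text
clock: 35.15
position: [0.514, 0.3491, 0.2098]
ee_rot: [0.0, 0.0, 1.0, -0.0]
contact_force: [1.2, -0.2, 0.6]
width: 0.0557
gripper_force: 0.0
```

```bash
python3 st.py; python3 - <<'E'
from h import *; import pickle
T=pose(); pickle.dump((T,),open('w13.pkl','wb')); im=snap('wrist','w13.png'); C=cam('wrist',T)
cv2.imwrite('pics/w13c.png',cv2.resize(cv2.imread('pics/w13.png')[60:300,130:430],None,fx=2.5,fy=2.5,interpolation=cv2.INTER_CUBIC))
E
```

```text
[0.514  0.3491 0.2098] 179.95 [ 1.19 -0.22  0.6 ] [0.02  0.014 0.019]
```

View pics/w13c.png

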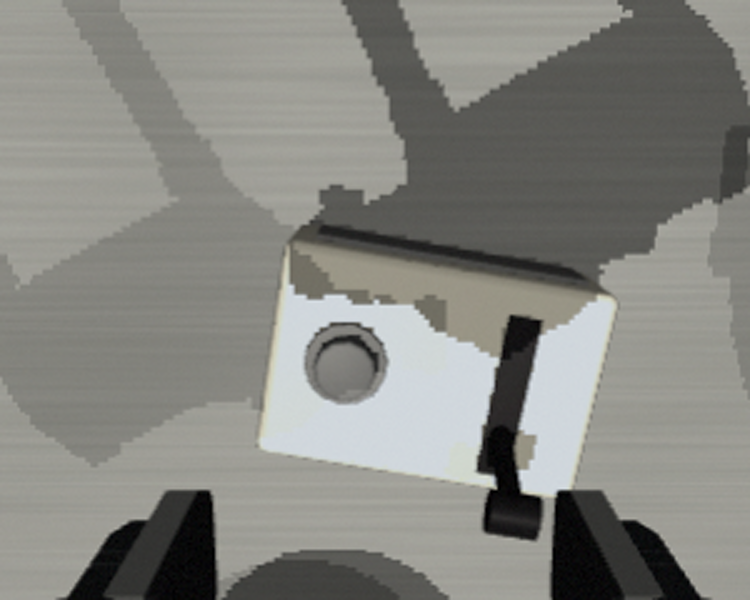

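Box top corners (crop): (292,240), (615,298), (572,492), (262,447). The button top is at (346,370) and the knob at (512,513), with the lever leaning back, i.e. set.

```bash
python3 - <<'E'
from h import *; import pickle
T,=pickle.load(open('w13.pkl','rb')); C=cam('wrist',T); f=lambda p: np.array(p,float)/2.5+[130,60]
B=ray(C,f([(292,240),(615,298),(572,492),(262,447)]),.055); c=B.mean(0); print(B.round(4),c)
e=lambda a,b:(np.degrees(np.arctan2(*(B[b]-B[a])[[1,0]])).round(1),np.hypot(*(B[b]-B[a])[:2]).round(4))
print(e(0,1),e(3,2),e(0,3),e(1,2))
b=ray(C,f([(346,370)]),.069)[0]; k=ray(C,f([(512,513)]),.104)[0]; print('button',b,'knob',k)
for y in(-8,-9,-10):
    a=np.radians(y); R=np.array([[np.cos(a),-np.sin(a)],[np.sin(a),np.cos(a)]])
    print(y,'in box frame: button',R.T@(b-c)[:2],'knob',R.T@(k-c)[:2],'pivot world',c[:2]+R@[.016,.028])
E
```

```text
[[0.4863 0.3177 0.055 ]
 [0.5067 0.4304 0.055 ]
 [0.5798 0.4193 0.055 ]
 [0.562  0.3046 0.055 ]] [0.53371332 0.36798644 0.055     ]
(np.float64(79.7), np.float64(0.1145)) (np.float64(81.2), np.float64(0.116)) (np.float64(-9.8), np.float64(0.0768)) (np.float64(-8.6), np.float64(0.0739))
button [0.52899731 0.33636779 0.069     ] knob [0.5664436  0.38985679 0.104     ]
-8 in box frame: button [-0.00026964 -0.03196728] knob [0.02936799 0.02621268] pivot world [0.55345445 0.39348718]
-9 in box frame: button [ 0.0002883  -0.03196711] knob [0.02890604 0.02672123] pivot world [0.5538965  0.39313876]
-10 in box frame: button [ 0.00084616 -0.03195721] knob [0.02843529 0.02722164] pivot world [0.55433239 0.39278269]
```

Emit:
{"op": "move_arm", "data": {
  "deltas": [
    [[-0.019,-0.016,0,-0.07,1],[-0.019,-0.016,0,-0.14,1],[-0.019,-0.016,0,-0.21,1],[-0.019,-0.016,0,-0.28,1],[-0.019,-0.016,0,-0.35,1],[-0.019,-0.016,0.02,-0.42,1],[-0.019,-0.016,0.04,-0.49,1],[-0.019,-0.016,0.06,-0.56,1],[-0.019,-0.016,0.08,-0.63,1],[-0.019,-0.016,0.1,-0.675,1],[-0.019,-0.016,0.125,-0.675,1],[-0.019,-0.016,0.125,-0.675,1]]
  ]
}}

```text
clock: 36.4
position: [0.5279, 0.3351, 0.1081]
ee_rot: [-0.002, -0.649, 0.761, 0.0]
contact_force: [-0.1, -0.6, -0.9]
width: -0.0001
gripper_force: 0.0
```

```bash
python3 st.py; python3 -c "
from h import *
print(plan([.529,.336,.06],261),plan([.529,.336,.043],261),manip.get_state()['width'])"
```

```text
[0.5279 0.3351 0.1081] 260.87 [-0.13 -0.59 -0.86] [-0.009  0.004  0.007]
[-0.0014 -0.0013  0.0601 -0.0011] [-0.0015 -0.0014  0.0813 -0.0011] -8.394971564793653e-05
```

Emit:
{"op": "move_arm", "data": {
  "deltas": [
    [[-0.001,-0.001,0.04,0,1],[-0.001,-0.001,0.068,0,1],[-0.001,-0.001,0.073,0,1],[-0.001,-0.001,0.078,0,1],[-0.001,-0.001,0.078,0,1]]
  ]
}}

```text
clock: 36.9
position: [0.5306, 0.3378, 0.0486]
ee_rot: [0.001, -0.649, 0.761, -0.0]
contact_force: [-0.4, -1.8, 1.1]
width: 0.0003
gripper_force: 0.5
```

```bash
python3 st.py
```

```text
[0.5306 0.3378 0.0486] 260.97 [-0.4  -1.77  1.14] [-0.155  0.074  0.03 ]
```

Emit:
{"op": "move_arm", "data": {
  "deltas": [
    [[0,0,0.003,0,1],[0,0,0.006,0,1],[0,0,0.008,0,1],[0,0,0.009,0,1],[0,0,0.009,0,1]]
  ]
}}

```text
clock: 37.4
position: [0.5309, 0.3382, 0.0428]
ee_rot: [0.002, -0.65, 0.76, -0.001]
contact_force: [-1.8, -2.1, 13.0]
width: -0.0
gripper_force: 6.5
```

```bash
python3 st.py
```

```text
[0.5309 0.3382 0.0428] 261.02 [-1.81 -2.13 12.95] [-0.458  0.235 -0.039]
```

At full depth (13 N). I'll hold it and check the lever numerically while holding.

Emit:
{"op": "move_arm", "data": {
  "deltas": [
    [[0,0,0,0,1],[0,0,0,0,1],[0,0,0,0,1],[0,0,0,0,1],[0,0,0,0,1],[0,0,0,0,1]]
  ]
}}

```text
clock: 38.0
position: [0.5309, 0.3382, 0.0428]
ee_rot: [0.002, -0.65, 0.76, -0.001]
contact_force: [-1.1, -3.2, 12.6]
width: -0.0001
gripper_force: 6.5
```

```bash
python3 - <<'E'
from h import *
a=np.radians(-9.3); R=np.array([[np.cos(a),-np.sin(a)],[np.sin(a),np.cos(a)]]); c=np.array([.5337,.368])
def knob(th):
    l=np.radians(12)-th; return np.r_[c+R@[.016+.055*np.sin(l),.028],.05+.055*np.cos(l)]
print('set',knob(0),'trip',knob(1.12))
for n,o in(('scene','scene0.png'),('top','top0.png')):
    im=snap(n,n+'1.png'); g=cv2.cvtColor(im,cv2.COLOR_RGB2GRAY); g0=cv2.imread('pics/'+o,0); C=cam(n)
    for th in(0,1.12):
        u,v=proj(C,[knob(th)])[0].round().astype(int); print(n,th,(u,v)); print(g0[v-5:v+6:2,u-7:u+8:2]);print(g[v-5:v+6:2,u-7:u+8:2])
E
```

```text
set [0.56529943 0.39119834 0.10379812] trip [0.51114399 0.40006663 0.08373167]
scene 0 (np.int64(426), np.int64(262))
[[145 145 144 145 132 115 107 108]
 [144 143 126 125 138 142 133 116]
 [146 140  68  45  55  76 125 142]
 [145 118  30  36  39  33  91 145]
 [146 135  70  32  32  52 130 146]
 [145 143  59  28  33 110 145 146]]
[[ 99  98  97  93  83  46  27  36]
 [ 99  99  98  77  65  28  49  70]
 [ 97  97  94  74  46  26  59  95]
 [ 98  99  96  64  32  26  63  96]
 [ 99  97  92  38  31  36  89 101]
 [101 118  74  30  32  99 136 144]]
scene 1.12 (np.int64(432), np.int64(253))
[[111 108 108 109 108 109 109 109]
 [107 107 110 110 110 110 108 107]
 [108 107 105 107 108 109 110 109]
 [109 108 107 108 105 106 107 107]
 [132 115 109 107 107 107 106 106]
 [143 144 132 113 107 109 108 107]]
[[113 113 109 111 110  87  65  66]
 [109 111 110 100 111  93  62  63]
 [108 109  84  34  52  78  65  64]
 [109 107  45  27  27  29  61  64]
 [ 97 100  62  27  22  43  63  62]
 [ 86  77  39  32  54  60  64  63]]
top 0 (np.int64(159), np.int64(206))
[[103 105 102 106 106 104 107 106]
 [102 105  98  67  69  92 111 104]
 [104 112  80  17  13  65 126 123]
 [102 113 118  60  15  19  48 133]
 [102 133 147 132  57   3  36 137]
 [100 140 151 144 108  15  66 145]]
[[ 99  94  87  56  36  50  65  58]
 [ 90  84  79  61  41  83 106  95]
 [ 79  74  66  54  43  96 110 102]
 [ 66  57  50  39  36  83 109 106]
 [ 47  40  35  33  26  65 101 110]
 [ 34  38  42  32  26  46  97 108]]
top 1.12 (np.int64(157), np.int64(224))
[[101 135 148 148 141  43  46 139]
 [102 140 150 150 129  28  64 145]
 [111 147 149 148 116  44  80 148]
 [109 146 148 149 146 133 127 149]
 [107 114 104 112 132 141 140 148]
 [106 103  70  62  58  58  72 100]]
[[ 93  69  36  25  24  24  22  38]
 [110 132  85  29  31  31  29  26]
 [111 109  71   7  12  15  18  10]
 [ 99 100  82  54  38  47  58  25]
 [ 90  74  66  70  81  85  90  71]
 [ 59  56  54  47  40  43  51  57]]
```

Both cameras show the knob at the tripped position. Releasing the button and setting up to pinch the knob.

Emit:
{"op": "move_arm", "data": {
  "deltas": [
    [[0,0,-0.04,0,1],[0,0,-0.1,0,1],[0,0,-0.12,0.07,0.5],[0,0,-0.12,0.14,0.1],[0,0,-0.12,0.21,0],[0,0,-0.12,0.28,0],[0,0,-0.12,0.35,0],[0,0,-0.12,0.42,0],[0,0,-0.12,0.49,0],[0,0,-0.12,0.56,0],[0,0,-0.12,0.63,0],[0,0,-0.12,0.7,0]]
  ],
  "squeeze": 25
}}

```text
clock: 39.3
position: [0.5293, 0.3383, 0.1358]
ee_rot: [-0.0, 0.029, 1.0, 0.0]
contact_force: [0.3, 0.2, -0.3]
width: 0.0428
gripper_force: 0.0
```

```bash
python3 st.py; python3 - <<'E'
from h import *
T=pose(); im=snap('wrist','w14.png'); C=cam('wrist',T)
from math import *
a=np.radians(-9.3); R=np.array([[np.cos(a),-np.sin(a)],[np.sin(a),np.cos(a)]]); c=np.array([.5337,.368])
k=np.r_[c+R@[-.0273,.028],.0837]
# knob end points projected, and dark blob near
print(proj(C,[k,k+np.r_[R@[0,.008],0],k-np.r_[R@[0,.008],0]]))
u,v=proj(C,[k])[0].round().astype(int); g=cv2.cvtColor(im,cv2.COLOR_RGB2GRAY)
print(u,v); print(g[v-32:v+33:4,u-36:u+37:4])
print(plan([.511,.400,.11],170.7))
E
```

```text
[0.5293 0.3383 0.1358] 176.66 [ 0.27  0.2  -0.28] [0.012 0.019 0.01 ]
[[384.76649574 187.61309754]
 [398.04815054 188.96564707]
 [371.4759295  186.25768858]]
385 188
[[ 78  79  71  55  45  39  36  36  37  34  46  86  97  95  97  96  97 170
  169]
 [111  99  86  86  81  79  78  74  78  78  76  62  52  77  99 125 170 170
  171]
 [152 149 147 144 143 139 137 127 119 108  89  87  84  81  79 130 166 166
  168]
 [158 158 158 158 157 158 154 153 153 150 148 146 141 141 138 134 125 121
  165]
 [159 145 116 149 151 150 116 157 158 157 158 158 157 157 156 155 151 142
  171]
 [159 140 117 117 117 117 111 115 158 157 157 156 157 157 156 156 155 138
  170]
 [159 116 117 116 107  74   5   9  14   8   5  18  76 156 156 157 156 139
  163]
 [158 117 115 116  10   2   7  14  12  18   6   9   8 156 157 158 156 152
  167]
 [158 116 117 102  12   1  10  18  16  18  16  11   8 127 156 157 150 167
  165]
 [157 145 126  74  16   5  13  16  17  16  21  23  21 155 156 156 143 162
  162]
 [157 158 117   6  11   3  13  12  11  14  19  12  13 157 156 156 137 161
  163]
 [158 158 117  10  12  11   4   8   9   9   9   9  30 156 157 155 207 167
  165]
 [157 158 117  10  10  10   4  11  11 158 187 224 224 223 224 224 163 163
  161]
 [157 156 117  11  11   7   9  11  78 224 223 224 224 224 224 224 164 164
  161]
 [157 158  96  14   5   7  13  12 224 224 224 225 224 223 224 222 165 164
  165]
 [158 157  69  10   6  14   9 107 224 224 224 224 224 224 224 215 167 167
  167]
 [158 163  19   6  14  13  18 224 224 224 223 224 224 224 224 187 167 167
  165]]
[0.0276 0.0756 0.0323 0.0479]
```

The wrist pixels confirm the tripped knob within 2 mm (right end at u=398, rows 180–200).

Emit:
{"op": "move_arm", "data": {
  "deltas": [
    [[0.02,0.05,0.02,0.049,0],[0.027,0.076,0.03,0.049,0],[0.027,0.076,0.03,0.049,0],[0.027,0.076,0.03,0.049,0],[0.027,0.076,0.03,0.049,0]]
  ]
}}

```text
clock: 39.85
position: [0.5116, 0.3991, 0.1124]
ee_rot: [0.0, 0.077, 0.997, -0.0]
contact_force: [0.5, -0.2, -0.3]
width: 0.0427
gripper_force: 0.0
```

```bash
python3 st.py; python3 -c "
from h import *
print(plan([.512,.400,.051],170.7))"
```

```text
[0.5116 0.3991 0.1124] 171.15 [ 0.48 -0.17 -0.28] [-0.018 -0.034  0.02 ]
[-0.0003  0.0012  0.0767  0.0038]
```

Emit:
{"op": "move_arm", "data": {
  "deltas": [
    [[0,0.001,0.03,0.004,0],[0,0.001,0.06,0.004,0],[0,0.001,0.076,0.004,0],[0,0.001,0.076,0.004,0],[0,0.001,0.076,0.004,0.4],[0,0.001,0.076,0.004,1],[0,0.001,0.076,0.004,1],[0,0.001,0.076,0.004,1],[0,0.001,0.076,0.004,1]]
  ]
}}

```text
clock: 40.75
position: [0.5121, 0.3997, 0.0527]
ee_rot: [0.001, 0.081, 0.997, -0.0]
contact_force: [-0.1, -5.5, 6.1]
width: 0.0152
gripper_force: 28.4
```

```bash
python3 st.py; python3 - <<'E'
from h import *
T=pose(); 
for th in(1.12,.95,.8,.65,.5,.35,.2,.1):
    f=lambda t:np.array([.055*np.sin(np.radians(12)-t),.055*np.cos(np.radians(12)-t)])
    d=f(th)-f(1.12); print(th,'tx',round(-d[0]/.8,4),'tz',round(-d[1]/.8,4))
E
```

```text
[0.5121 0.3997 0.0527] 170.66 [-0.11 -5.5   6.12] [-0.817 -0.036  0.019]
1.12 tx -0.0 tz -0.0
0.95 tx -0.0079 tz -0.0086
0.8 tx -0.016 tz -0.0149
0.65 tx -0.025 tz -0.02
0.5 tx -0.0346 tz -0.0237
0.35 tx -0.0447 tz -0.0259
0.2 tx -0.055 tz -0.0266
0.1 tx -0.0618 tz -0.0262
```

Knob pinched (15.2 mm). I follow the arc up.

Emit:
{"op": "move_arm", "data": {
  "deltas": [
    [[-0.004,0.0,-0.005,0,1],[-0.008,0.0,-0.0086,0,1],[-0.016,0.0,-0.015,0,1],[-0.025,0.0,-0.02,0,1],[-0.035,0.0,-0.024,0,1],[-0.045,0,-0.026,0,1],[-0.055,0,-0.0266,0,1],[-0.0615,0,-0.0262,0,1],[-0.0615,0,-0.0262,0,1],[-0.0615,0,-0.0262,0,1]]
  ]
}}

```text
clock: 41.75
position: [0.5599, 0.3913, 0.0734]
ee_rot: [-0.0, 0.082, 0.997, -0.001]
contact_force: [-2.9, -5.3, 3.7]
width: 0.0153
gripper_force: 27.4
```

```bash
python3 st.py
```

```text
[0.5599 0.3913 0.0734] 170.64 [-2.86 -5.34  3.71] [-0.939  0.73   0.027]
```

Emit:
{"op": "move_arm", "data": {
  "deltas": [
    [[-0.004,0,0,0,1],[-0.005,0,0.0005,0,1],[-0.005,0,0.0005,0,0.4],[-0.005,0,0.0005,0,0.1],[-0.005,0,0.0005,0,0],[-0.005,0,0.0005,0,0],[-0.005,0,0.0005,0,0],[-0.005,0,-0.04,0,0],[-0.005,0,-0.1,0,0],[-0.005,0,-0.16,0,0],[-0.005,0,-0.2,0,0],[-0.005,0,-0.2,0,0]]
  ]
}}

```text
clock: 42.95
position: [0.5665, 0.3936, 0.239]
ee_rot: [0.005, 0.082, 0.997, 0.004]
contact_force: [0.6, 0.3, -0.5]
width: 0.0428
gripper_force: 0.0
```

Emit:
{"op": "move_arm", "data": {
  "deltas": [
    [[0.06,0,0,0,0],[0.12,0,0,0,0],[0.18,0,0,0,0],[0.18,0,0,0,0],[0.18,0,0,0,0]]
  ]
}}

```text
clock: 43.45
position: [0.4206, 0.4154, 0.2318]
ee_rot: [0.0, 0.081, 0.997, -0.0]
contact_force: [0.3, 0.2, 0.1]
width: 0.0423
gripper_force: 0.0
```

```bash
python3 st.py; python3 - <<'E'
from h import *
d={}
for n in('scene','top'):
    im=snap(n,n+'2.png'); g=cv2.cvtColor(im,cv2.COLOR_RGB2GRAY); g0=cv2.imread('pics/%s0.png'%n,0)
    pts={'scene':[(426,262),(432,253)],'top':[(159,206),(157,224)]}[n]
    for u,v in pts: print(n,(u,v)); print(g0[v-5:v+6:2,u-7:u+8:2]);print(g[v-5:v+6:2,u-7:u+8:2])
print(noz('t6.png'))
E
```

```text
[0.4206 0.4154 0.2318] 170.75 [0.29 0.22 0.13] [ 0.01  -0.019  0.067]
scene (426, 262)
[[145 145 144 145 132 115 107 108]
 [144 143 126 125 138 142 133 116]
 [146 140  68  45  55  76 125 142]
 [145 118  30  36  39  33  91 145]
 [146 135  70  32  32  52 130 146]
 [145 143  59  28  33 110 145 146]]
[[146 145 147 144 132 116 109  94]
 [146 147 126 127 141 144 134 117]
 [146 141  69  45  55  78 128 144]
 [147 117  34  33  41  36  90 146]
 [147 136  70  26  29  52 133 147]
 [149 144  59  28  36 111 146 146]]
scene (432, 253)
[[111 108 108 109 108 109 109 109]
 [107 107 110 110 110 110 108 107]
 [108 107 105 107 108 109 110 109]
 [109 108 107 108 105 106 107 107]
 [132 115 109 107 107 107 106 106]
 [143 144 132 113 107 109 108 107]]
[[ 95  93  96 105 107 110 109 109]
 [ 90  91  94  95  99 110 109 110]
 [ 92  92  92  92  92 101 106 108]
 [ 93  93  92  92  91  91  91  94]
 [130 108 106 101  94  93  92  91]
 [145 145 134 116 100  93  92  96]]
top (159, 206)
[[103 105 102 106 106 104 107 106]
 [102 105  98  67  69  92 111 104]
 [104 112  80  17  13  65 126 123]
 [102 113 118  60  15  19  48 133]
 [102 133 147 132  57   3  36 137]
 [100 140 151 144 108  15  66 145]]
[[107 107 106 109 110 110 109 112]
 [106 108 100  69  72  92 114 108]
 [107 116  83  15  15  68 129 129]
 [105 120 120  66  16  21  53 138]
 [105 137 152 136  59   5  35 140]
 [106 144 152 147 113  16  67 149]]
top (157, 224)
[[101 135 148 148 141  43  46 139]
 [102 140 150 150 129  28  64 145]
 [111 147 149 148 116  44  80 148]
 [109 146 148 149 146 133 127 149]
 [107 114 104 112 132 141 140 148]
 [106 103  70  62  58  58  72 100]]
[[107 138 154 156 144  49  49 142]
 [107 146 153 154 134  27  68 151]
 [115 150 153 155 120  45  82 154]
 [113 152 151 155 151 135 133 154]
 [114 118 107 114 138 143 147 152]
 [112 105  71  65  60  63  77 100]]
[[0.7159, -0.1484, 104]]
```

```bash
python3 -c "
from rig import manip
print(manip.sign_off())"
```

```text
the job is handed in; nothing more can be done
None
```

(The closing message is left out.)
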